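# Load, test, cover and start the gel electrophoresis base

### The job

Load every gel cartridge on the bench into the bay of its own length in the electrophoresis base (longest on the left, shortest on the right): set it on the apron and slide it in sloped end first, so that the cartridge itself lifts the hanging catch, until the catch has fallen shut behind its tall body; never work a catch with the fingers. When all are loaded, take the contact tester out of its stand and touch its tip to the brass stud of each loaded cartridge, one after another from the left bay to the right, and put the tester back upright, fully down in its stand. Last, set the clear cover squarely over the tongues, its side walls on the base plate outside the bays, and then throw the power pack's lever fully over to on; leave everything else on the bench where it is.

Things in the scene. Friction and masses are not known exactly. Their poses are not given: they have to be found in the camera images.
- base_unit: Electrophoresis base, fixed (place, yaw vary): dark plate 8 mm high, x -130 to 150, y +-117 mm; three bays in it, cross rail (x 91 to 109, 72 to 82 mm high), grey housing behind (68 mm high). Origin on the bench under the middle bay's catch; x points into the bays, y left. Each bay: guide walls 40 mm apart, 18 mm high from x=-70, flaring outwards to x=-120 (outermost at y=+-101)
- cart_long: Grey gel cartridge: tall body 130 long, 36 wide, 44 mm high, 0.13 to 0.25 kg. Origin at the underside, middle of the tall body. Its +x end goes in first; its top edge is sloped (44 mm high 28 mm before the end, 30 mm at the end). At -x a low tongue, 45 long, 26 wide, 24 mm high. Lies upright on the bench, sloped end away from the robot; may be absent
- stud_long (a point): Centre of the flat brass stud (14 mm across) on top of that cartridge's tongue: 26 mm behind the tall body's tail face, 24.5 mm above its underside
- swing_long (a joint): Gravity catch of the left-hand (+y) bay (for the 130 mm cartridge), rad: 0 closed (hanging down), grows as lifted, about 0.12 when riding on a cartridge's top; falls shut by its own weight. Bay centre line at y=68 mm of base_unit; end stop at x=134, 42 mm high. Loaded, the cartridge's origin is at x=65 to 69 mm, its underside 8 mm above the bench
- catch_long: That catch: steel arm 10 mm wide over the bay's centre line, top 64 mm above the bench. Origin on its pivot (x=100 of base_unit, 60 mm above the bench), arm to -x; the nose hangs from x=-9 to 0 of base_unit, 14 mm wide, upright rear face, slippery round foot 40 mm above the bench (12 mm below the top of a cartridge in the bay)
- cart_mid: Grey gel cartridge: tall body 105 long, 36 wide, 44 mm high, 0.13 to 0.25 kg. Origin at the underside, middle of the tall body. Its +x end goes in first; its top edge is sloped (44 mm high 28 mm before the end, 30 mm at the end). At -x a low tongue, 45 long, 26 wide, 24 mm high. Lies upright on the bench, sloped end away from the robot; may be absent
- stud_mid (a point): Centre of the flat brass stud (14 mm across) on top of that cartridge's tongue: 26 mm behind the tall body's tail face, 24.5 mm above its underside
- swing_mid (a joint): Gravity catch of the middle bay (for the 105 mm cartridge), rad: 0 closed (hanging down), grows as lifted, about 0.12 when riding on a cartridge's top; falls shut by its own weight. Bay centre line at y=0 mm of base_unit; end stop at x=109, 42 mm high. Loaded, the cartridge's origin is at x=52.5 to 56.5 mm, its underside 8 mm above the bench
- catch_mid: That catch: steel arm 10 mm wide over the bay's centre line, top 64 mm above the bench. Origin on its pivot (x=100 of base_unit, 60 mm above the bench), arm to -x; the nose hangs from x=-9 to 0 of base_unit, 14 mm wide, upright rear face, slippery round foot 40 mm above the bench (12 mm below the top of a cartridge in the bay)
- cart_short: Grey gel cartridge: tall body 80 long, 36 wide, 44 mm high, 0.13 to 0.25 kg. Origin at the underside, middle of the tall body. Its +x end goes in first; its top edge is sloped (44 mm high 28 mm before the end, 30 mm at the end). At -x a low tongue, 45 long, 26 wide, 24 mm high. Lies upright on the bench, sloped end away from the robot; may be absent
- stud_short (a point): Centre of the flat brass stud (14 mm across) on top of that cartridge's tongue: 26 mm behind the tall body's tail face, 24.5 mm above its underside
- swing_short (a joint): Gravity catch of the right-hand (-y) bay (for the 80 mm cartridge), rad: 0 closed (hanging down), grows as lifted, about 0.12 when riding on a cartridge's top; falls shut by its own weight. Bay centre line at y=-68 mm of base_unit; end stop at x=84, 42 mm high. Loaded, the cartridge's origin is at x=40 to 44 mm, its underside 8 mm above the bench
- catch_short: That catch: steel arm 10 mm wide over the bay's centre line, top 64 mm above the bench. Origin on its pivot (x=100 of base_unit, 60 mm above the bench), arm to -x; the nose hangs from x=-9 to 0 of base_unit, 14 mm wide, upright rear face, slippery round foot 40 mm above the bench (12 mm below the top of a cartridge in the bay)
- tester: Black contact tester, 150 mm long, about 60 g. Origin at its tip, z runs up its length. Steel spike 5 mm thick at the tip, widening to 12 mm thick from z=22 to 50 mm; from z=50 to 150 mm a square barrel 22 mm wide with sides along its x and y. Stands upright in its stand, hanging by the shoulder at z=50, so its tip is then 14 mm above the bench
- stand: White tester stand, block 60 x 60 mm, 64 mm high, fixed (place and yaw vary); origin at the centre of its underside; in the middle of its top a round hole 15 mm wide, 60 mm deep
- cover: Clear safety cover: flat top 100 x 222 mm (x, y), 50 mm high, on two side walls 4 mm thick (y=+-107 to 111), open at both long sides. Black grip rib on top, 60 mm along x, 14 mm wide, up to 74 mm high. Origin at the middle of its foot; 0.18 kg. On the base it stands over the tongues, centre at about x=-68 mm, y=0 of base_unit, walls on the dark plate outside the bays
- main_switch (a joint): Main switch lever of the grey power pack (fixed, 110 x 130 x 50 mm; place and yaw vary), rad: 0 off (leaning 0.5 rad from upright towards the robot), 1.0 on (leaning 0.5 rad away from it), starts at 0 to 0.12; turns easily; stays where it is left
- main_switch_tip (a point): Tip of that lever; its x axis, seen from above, is the direction in which it is thrown to switch on; the lever is 60 mm long with a ball of 26 mm at this point, its pivot 72 mm above the bench
- tip_box: Bystander: pipette tip box, 85 x 125 mm, 70 mm high; loose, origin at the centre of its underside
- bottle: Bystander: amber bottle, 60 mm wide, 120 mm high; loose, origin at the centre of its underside
- tube_rack: Bystander: white tube rack with capped tubes, 50 x 110 mm, 66 mm high; loose, origin at the centre of its underside
- beaker: Bystander: glass beaker, 72 mm wide, 85 mm high; loose, origin at the centre of its underside
- tube_plate: Bystander: green tube plate, 127 x 85 mm, 26 mm high; loose, origin at the centre of its underside
- petri: Bystander: clear dish, 88 mm wide, 16 mm high; loose, origin at the centre of its underside

How it is judged:
By the outcome, as a careful person would: the job done as asked, in the order asked, and still so for the second after the job is handed in, with the robot touching nothing.
Of cart_long, cart_mid, cart_short only 2 to 3 are there at a start; the rules pass over those that are not, and their reading is None.
At some moment in a run one of cart_long, cart_mid, cart_short may be knocked a few centimetres aside while the robot is not near it.
It also fails if it takes over 208 s, if anything falls off the work surface, if the arm or the gripper's body presses on something with over 40 N, if the wrist force passes 120 N, or if a joint passes its speed limit or range.

### The arm

A 6-joint arm with a two-finger parallel gripper is mounted at the origin on the work surface. World frame = base frame: x ahead of the robot, y to its left, z up, the work surface at z = 0. Lengths are in m, angles in rad, forces in N, time in s.
With the tool pointing down it reaches from about 0.35 to 0.85 m from the base axis. Payload 8.1 kg.
Tool frame: the origin (TCP) lies at the very end of the fingers, on their centre line; the grasp point (between the pads) lies 19 mm behind it; x points along the fingers, y is the direction in which the jaws open and shut, and the axes are right-handed (so a half turn about x gives the same grasp; the last joint's range is limited). The gripper opens to 93 mm and grips with 3 to 60 N. Pads are 15 mm wide; open, the fingers measure 128 mm over their backs; the gripper's body (75 mm by 188 mm) begins 65 mm behind the grasp point.
Start: joints at [1.257, 0.13, 1.488, -0, 1.523, -0.085], TCP at [0.136, 0.584, 0.219] pointing down, gripper open.
Joint ranges: [-2.96, 2.96], [-0.89, 2.26], [0.02, 2.5], [-1.34, 4.48], [0, 2.73], [-2.66, 2.66]. Speed limits (rad/s): [2.39, 2.39, 2.79, 3.14, 3.14, 3.14].

### API

Orientations are given as a rotation vector (axis times angle).
In Python, from plant import * gives the robot as it stands. The module is installed in compiled form; this text tells all that it offers.
- The arm moves only by the tool apply_moves, never from a script. Its argument "series" is a list of rows, each an object with "jaw": the gripper's target within -1 to 1 (shut at 1, half-way at 0, fully open at -1); "linear": the shift along the tool's x, y, z normalised to -1 to 1, where 1 is 0.6 m, a list of three; "roll": the turn about the tool's x normalised to -1 to 1, where 1 is 30 degrees. A call has 1 to 20 rows; each row is the pose to reach, as a shift and turn from the pose measured when the call began, along the tool's axes at that moment; what a row does not reach only later rows make up. A row lasts 1/8 s, in which the tool goes at most 62.5 mm and 10.7 degrees, less where a joint would pass 70% of its speed; a pose out of reach is approached as far as the arm can. A call with a number of a shift or a turn outside -1 to 1 is refused whole. A call with a gripper value outside its range is refused whole. The fingers move at their own pace and stop on an object; "force" is the grip in N (left out, the last holds). Time passes only in rows, so rows that repeat a pose let the fingers close. It gives the time, the measured TCP pose, the force and the opening at its end, in the units of the state.
- read_state(): the state, without advancing time (a new reading comes with each control period).
- read_camera(name): name is "scene" or "top" or "wrist"; returns a dict with "pixels" (420x560x3 uint8, blue, green, red), "intrinsics" (3x3 intrinsics, pixels), "rvec" (rotation vector, rad) and "tvec" (3), from world to camera coordinates, as OpenCV has them; the wrist camera has in their place "tool_from_camera" (4x4, takes a point from camera to tool coordinates, whose origin is the TCP and whose axes are the tool frame's). Camera axes: x right, y down, z forward; pixel columns grow to the right and rows downward; lengths in m; the calibration is good to about 2 mm. The wrist camera is an equidistant fisheye: a pixel r from the principal point sees the ray r / f radians off the axis. A picture is of the moment at which its call begins: read the wrist's pose just before it. There is no depth.
- close_job(): hands the job in, once; it reports no verdict.
The state is a dict: "t": time; "q": joint angles; "dq": joint speeds; "joint_torque": joint torques, N m; "tool_pos": TCP position; "orientation": TCP orientation; "force": force on the tool from outside, world axes, zero at the start; "wrist_torque": the same for the moment, N m; "opening": finger opening in m.
Only numpy, scipy, OpenCV 4.12 (cv2) and the standard library are available. Lean on these libraries where they do the work, as an engineer would, in place of code of your own. Each camera call takes 0.05 s, during which the arm holds its last target. There are 200 camera calls.

## Working session

There is one attempt and no reset: what is moved stays moved. The work goes in short steps, Python scripts to look and compute and a tool call to move; the robot and the scene stay as the last step left them, time stands still between calls to the robot, and variables do not carry over. Pictures are saved under pics/ and viewed, about 12 in all and at most 16, crops included, and the job is handed in when it is done.

Besides the shell and the picture viewer there is one more tool, called after "Call:" as name(argument=value, ...), one argument or row to a line, values as JSON. apply_moves: Moves the arm, as the interface text tells. Its arguments: {"type":"object","properties":{"series":{"type":"array"},"force":{"type":"number"}},"required":["series"]}

```bash
mkdir -p pics; cat > h.py <<'E'
from plant import *
import numpy as np, cv2
def cam(n):
    s=read_state(); c=read_camera(n); c['s']=s; return c
def ray(c,uv):
    K=np.array(c['intrinsics']); 
    if 'rvec' in c:
        R=cv2.Rodrigues(np.array(c['rvec'],float))[0]; t=np.array(c['tvec'],float).ravel()
        d=np.linalg.inv(K)@np.array([uv[0],uv[1],1.]); return -R.T@t, R.T@d
    x=(uv[0]-K[0,2])/K[0,0]; y=(uv[1]-K[1,2])/K[1,1]; r=np.hypot(x,y)+1e-12
    d=np.array([np.sin(r)*x/r,np.sin(r)*y/r,np.cos(r)])
    T=np.array(c['tool_from_camera']); Rt=cv2.Rodrigues(np.array(c['s']['orientation'],float))[0]; p=np.array(c['s']['tool_pos'])
    return p+Rt@T[:3,3], Rt@T[:3,:3]@d
def onz(c,uv,z):
    o,d=ray(c,uv); return o+d*(z-o[2])/d[2]
def proj(c,P):
    P=np.atleast_2d(np.array(P,float)); K=np.array(c['intrinsics'])
    if 'rvec' in c: return cv2.projectPoints(P,np.array(c['rvec'],float),np.array(c['tvec'],float),K,None)[0][:,0]
    T=np.array(c['tool_from_camera']); Rt=cv2.Rodrigues(np.array(c['s']['orientation'],float))[0]; p=np.array(c['s']['tool_pos'])
    q=((P-p)@Rt-T[:3,3])@T[:3,:3]; a=np.arctan2(np.hypot(q[:,0],q[:,1]),q[:,2]); n=np.hypot(q[:,0],q[:,1])+1e-12
    return np.c_[K[0,0]*a*q[:,0]/n+K[0,2],K[1,1]*a*q[:,1]/n+K[1,2]]
def save(c,name,crop=None,k=1):
    im=c['pixels']
    if crop: im=im[crop[1]:crop[3],crop[0]:crop[2]]
    cv2.imwrite('pics/'+name,cv2.resize(im,None,fx=k,fy=k,interpolation=cv2.INTER_CUBIC))
E
python3 - <<'E'
from h import *
import pickle
s=read_state(); print(s)
for n in('top','scene'):
    c=cam(n); pickle.dump(c,open(n+'0.pkl','wb')); save(c,n+'0.png',None,1.4)
    print(n,c['intrinsics'],ray(c,(280,210)))
Rt=cv2.Rodrigues(np.array(s['orientation'],float))[0];print(Rt)
E
```

```text
{'t': 0.0, 'q': array([ 1.25664258e+00,  1.31137986e-01,  1.48925915e+00, -2.16744252e-05,
        1.52298414e+00, -8.54031461e-02]), 'dq': array([-0.00153681, -0.00055446,  0.00236784, -0.00042915,  0.00135954,
        0.00083842]), 'joint_torque': array([ 5.39693774e-04, -5.59846115e+01, -4.91763818e+01,  7.68406922e-02,
        3.57774447e-02, -1.02447593e-04]), 'tool_pos': array([0.13587226, 0.5838427 , 0.21761234]), 'orientation': array([ 0.17821417,  1.56365884, -0.18097965]), 'force': array([0.09820222, 0.64223547, 0.78749483]), 'wrist_torque': array([ 0.03746373,  0.02227298, -0.00118818]), 'opening': 0.0921792262206095}
top [[533.62381143   0.         275.31968443]
 [  0.         533.62381143 215.85823319]
 [  0.           0.           1.        ]] (array([ 0.20867039, -0.01615389,  1.8624482 ]), array([ 0.18753573, -0.01695631, -0.98221193]))
scene [[395.29237408   0.         285.50605592]
 [  0.         395.29237408 208.70025519]
 [  0.           0.           1.        ]] (array([ 1.20392948, -0.17514691,  0.95915094]), array([-0.61269604,  0.10572916, -0.78334522]))
[[-5.32113075e-04  2.26759346e-01  9.73950674e-01]
 [-1.70776735e-03  9.73949186e-01 -2.26759932e-01]
 [-9.99998400e-01 -1.78394308e-03 -1.30998889e-04]]
```

View pics/top0.png

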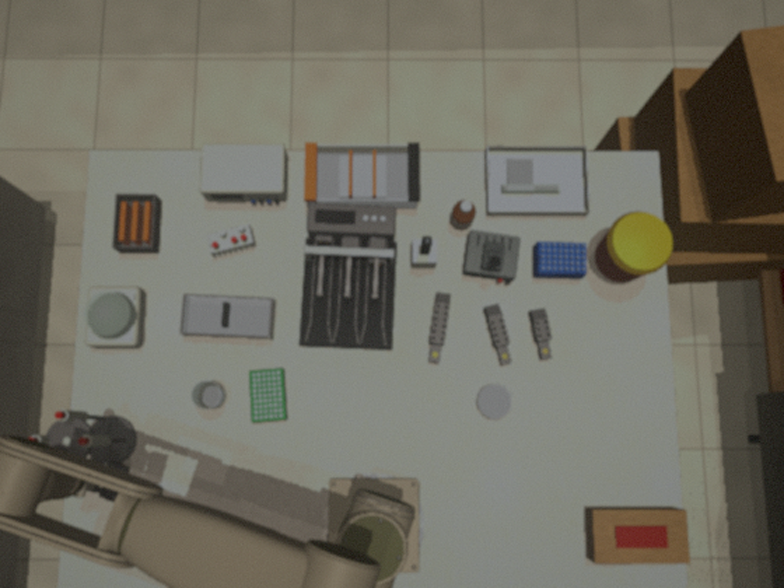

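View pics/scene0.png

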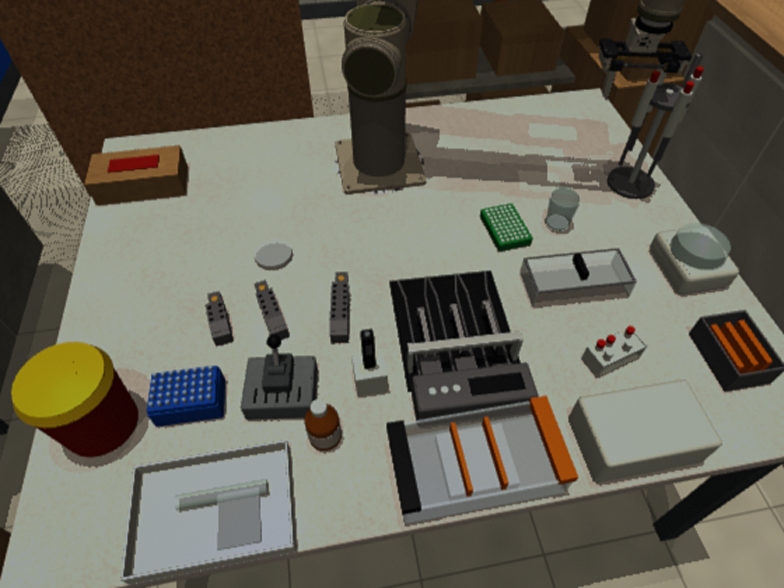

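Top view: base at (350,290), carts with brass studs at (434,356), (503,356), (544,352); tester stand (424,250), power pack (491,255), cover (227,316); all three cartridges present. I'll cast rays for coarse poses.

```bash
python3 - <<'E'
from h import *
import pickle
c=pickle.load(open('top0.pkl','rb'));k=1/1.4
P={'plateFL':(300,346,.008),'plateFR':(392,349,.008),'railL':(306,249,.077),'railR':(394,253,.077),
'Lstud':(434,356,.0245),'Lhead':(443,294,.035),'Mstud':(503,356,.0245),'Mhead':(492,307,.035),'Sstud':(544,352,.0245),'Shead':(540,311,.035),
'tester':(427,240,.164),'stand':(424,253,.064),'ball':(491,262,.13),'pack':(492,255,.05),
'c1':(184,295,.05),'c2':(273,296,.05),'c3':(272,338,.05),'c4':(181,335,.05),'ribt':(226,303,.074),'ribb':(226,328,.074),'bottle':(465,207,.12),'blue':(560,260,.05),'petri':(493,401,.016)}
for n,(u,v,z) in P.items(): print(n,onz(c,(u*k,v*k),z).round(3))
E
```

```text
plateFL [0.43  0.181 0.008]
plateFR [ 0.423 -0.048  0.008]
railL [0.662 0.164 0.077]
railR [ 0.652 -0.052  0.077]
Lstud [ 0.404 -0.151  0.024]
Lhead [ 0.558 -0.175  0.035]
Mstud [ 0.404 -0.322  0.024]
Mhead [ 0.525 -0.296  0.035]
Sstud [ 0.414 -0.424  0.024]
Shead [ 0.515 -0.415  0.035]
tester [ 0.662 -0.128  0.164]
stand [ 0.656 -0.127  0.064]
ball [ 0.617 -0.282  0.13 ]
pack [ 0.654 -0.297  0.05 ]
c1 [0.552 0.465 0.05 ]
c2 [0.549 0.246 0.05 ]
c3 [0.445 0.246 0.05 ]
c4 [0.452 0.468 0.05 ]
ribt [0.527 0.356 0.074]
ribb [0.466 0.354 0.074]
bottle [ 0.757 -0.224  0.12 ]
blue [ 0.642 -0.467  0.05 ]
petri [ 0.294 -0.296  0.016]
```

```bash
cat >> h.py <<'E'
def psi(s): 
    R=cv2.Rodrigues(np.array(s['orientation'],float))[0]; return np.degrees(np.arctan2(R[1,2],R[0,2]))
def plan(*wps):
    """waypoints (x,y,z,psi_deg), all relative to the present pose"""
    s=read_state(); R=cv2.Rodrigues(np.array(s['orientation'],float))[0]; p0=np.array(s['tool_pos']); last=p0; lp=psi(s)
    print('t %.2f'%s['t'],'tcp',p0.round(4),'psi %.2f'%lp,'F',s['force'].round(1),'open %.4f'%s['opening'],'tilt',R[:,0].round(4),'q',s['q'].round(2))
    for w in wps:
        l=R.T@(np.array(w[:3])-p0)/0.6; ps=psi(s) if len(w)<4 else w[3]
        print(w,'linear',l.round(4).tolist(),'roll %.4f'%(-(ps-psi(s))/30),'rows>=%.1f'%max(np.linalg.norm(np.array(w[:3])-last)/.0625,abs(ps-lp)/10.7)); last=np.array(w[:3]); lp=ps
E
python3 -c "
from h import *
plan((.5,.06,.40,-2)); print(np.array(cam('wrist')['tool_from_camera']).round(3))"
```

```text
t 0.10 tcp [0.1359 0.5839 0.2177] psi -13.11 F [ 0.2  1.  -0.1] open 0.0933 tilt [-5.0e-04 -1.6e-03 -1.0e+00] q [ 1.26  0.13  1.49  0.    1.52 -0.09]
(0.5, 0.06, 0.4, -2) linear [-0.3028, -0.7132, 0.789] roll -0.3703 rows>=10.6
[[ 0.001 -0.281  0.96  -0.166]
 [ 1.     0.001 -0.     0.001]
 [-0.001  0.96   0.281 -0.079]
 [ 0.     0.     0.     1.   ]]
```

Call:
apply_moves(
  series=[
    {"jaw": -1,"linear": [-0.303,0,0],"roll": -0.37},
    {"jaw": -1,"linear": [-0.303,0,0],"roll": -0.37},
    {"jaw": -1,"linear": [-0.303,-0.713,0.79],"roll": -0.37},
    {"jaw": -1,"linear": [-0.303,-0.713,0.79],"roll": -0.37},
    {"jaw": -1,"linear": [-0.303,-0.713,0.79],"roll": -0.37},
    {"jaw": -1,"linear": [-0.303,-0.713,0.79],"roll": -0.37},
    {"jaw": -1,"linear": [-0.303,-0.713,0.79],"roll": -0.37},
    {"jaw": -1,"linear": [-0.303,-0.713,0.79],"roll": -0.37},
    {"jaw": -1,"linear": [-0.303,-0.713,0.79],"roll": -0.37},
    {"jaw": -1,"linear": [-0.303,-0.713,0.79],"roll": -0.37},
    {"jaw": -1,"linear": [-0.303,-0.713,0.79],"roll": -0.37},
    {"jaw": -1,"linear": [-0.303,-0.713,0.79],"roll": -0.37},
    {"jaw": -1,"linear": [-0.303,-0.713,0.79],"roll": -0.37},
    {"jaw": -1,"linear": [-0.303,-0.713,0.79],"roll": -0.37},
    {"jaw": -1,"linear": [-0.303,-0.713,0.79],"roll": -0.37},
    {"jaw": -1,"linear": [-0.303,-0.713,0.79],"roll": -0.37},
    {"jaw": -1,"linear": [-0.303,-0.713,0.79],"roll": -0.37},
  ],
)

```text
t: 2.28
tool_pos: [0.5002, 0.0611, 0.4004]
orientation: [0.025, 1.571, -0.027]
force: [-0.3, -0.1, -0.2]
opening: 0.0929
```

```bash
python3 -c "
from h import *
import pickle
plan((.47,-.29,.38,-2)); c=cam('wrist'); pickle.dump(c,open('w_base.pkl','wb')); save(c,'w_base.png',None,1.4)"
```

```text
t 2.27 tcp [0.5002 0.0611 0.4004] psi -1.91 F [-0.3 -0.1 -0.2] open 0.0929 tilt [ 0.     -0.0013 -1.    ] q [ 0.02 -0.13  1.42 -0.    1.85 -1.52]
(0.47, -0.29, 0.38, -2) linear [0.0348, -0.5864, -0.0309] roll 0.0030 rows>=5.6
```

View pics/w_base.png

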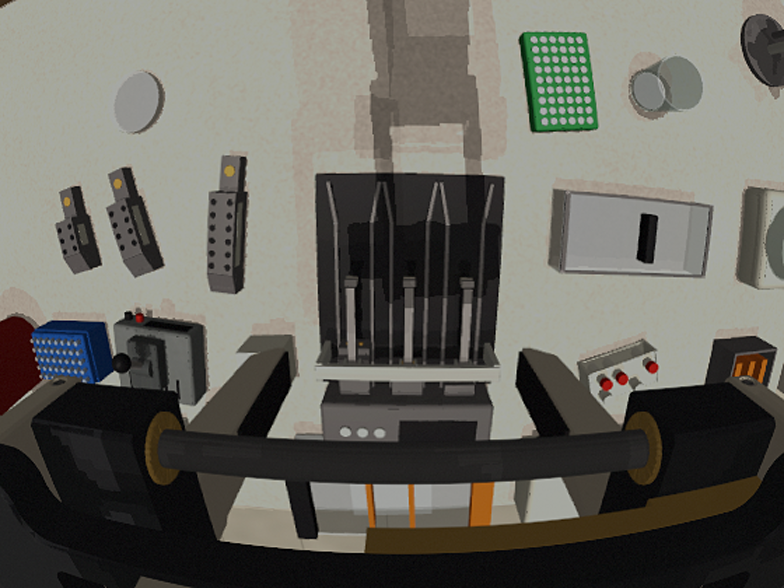

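```bash
python3 -c "
from h import *
import pickle
c=pickle.load(open('w_base.pkl','rb'));k=1/1.4
for n,u,v,z in [('FL',504,178,.008),('FR',317,175,.008),('noseR',351,279,.06),('noseM',409,279,.06),('noseL',467,279,.06),('railR',316,366,.082),('railL',498,365,.082),('Ls',230,171,.0245),('Lhead1',209,289,.03),('Lhead2',239,293,.03),('Ms',118,184,.0245),('Mh1',132,276,.03),('Mh2',162,266,.03),('Ss',67,202,.0245),('Sh1',76,273,.03),('Sh2',100,265,.03),('ball',122,363,.125),('pack1',116,318,.05),('pack2',205,325,.05),('c1',559,192,.05),('c2',712,206,.05),('c3',708,276,.05),('c4',554,270,.05),('rib1',650,213,.074),('rib2',648,262,.074)]: print(n,onz(c,(u*k,v*k),z).round(4))
im=c['pixels'][180:270,215:365]; cv2.imwrite('pics/bay.png',cv2.resize(im,None,fx=5,fy=5,interpolation=cv2.INTER_CUBIC))"
```

```text
FL [0.4336 0.188  0.008 ]
FR [ 0.4231 -0.0416  0.008 ]
noseR [5.438e-01 2.000e-04 6.000e-02]
noseM [0.546  0.0669 0.06  ]
noseL [0.548  0.1337 0.06  ]
railR [ 0.6424 -0.046   0.082 ]
railL [0.6481 0.1693 0.082 ]
Ls [ 0.4089 -0.149   0.0245]
Lhead1 [ 0.5568 -0.1927  0.03  ]
Lhead2 [ 0.5637 -0.1505  0.03  ]
Ms [ 0.4056 -0.3215  0.0245]
Mh1 [ 0.5335 -0.3128  0.03  ]
Mh2 [ 0.5225 -0.2599  0.03  ]
Ss [ 0.4181 -0.4228  0.0245]
Sh1 [ 0.5233 -0.4196  0.03  ]
Sh2 [ 0.5145 -0.3685  0.03  ]
ball [ 0.6216 -0.2884  0.125 ]
pack1 [ 0.5873 -0.3406  0.05  ]
pack2 [ 0.5993 -0.1969  0.05  ]
c1 [0.4481 0.2456 0.05  ]
c2 [0.4567 0.4746 0.05  ]
c3 [0.553  0.4788 0.05  ]
c4 [0.542  0.2421 0.05  ]
rib1 [0.468  0.3577 0.074 ]
rib2 [0.5281 0.3596 0.074 ]
```

View pics/bay.png

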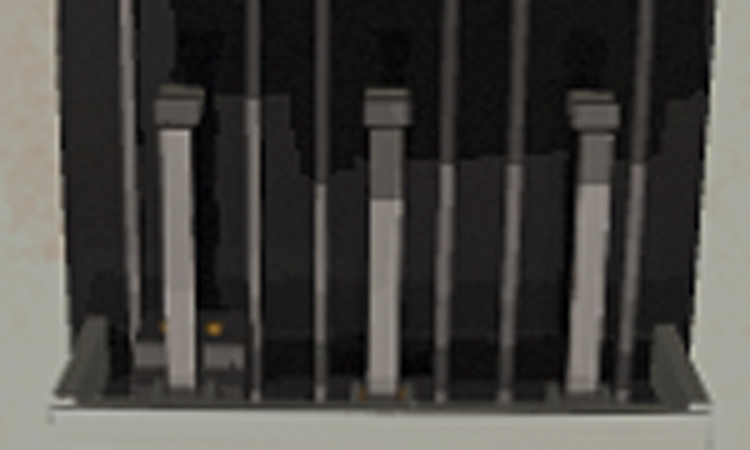

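```bash
python3 -c "
from h import *
plan((.47,.067,.2,-2.2),(.47,.067,.28,-2.2),(.44,-.29,.25,-2.2))"
```

```text
t 2.33 tcp [0.5003 0.0609 0.4004] psi -1.93 F [-0.9  0.1  0.1] open 0.0930 tilt [-0.     -0.0013 -1.    ] q [ 0.02 -0.13  1.42 -0.    1.85 -1.52]
(0.47, 0.067, 0.2, -2.2) linear [0.3339, 0.009, -0.0508] roll 0.0091 rows>=3.2
(0.47, 0.067, 0.28, -2.2) linear [0.2006, 0.0088, -0.0508] roll 0.0091 rows>=1.3
(0.44, -0.29, 0.25, -2.2) linear [0.2514, -0.5875, -0.0808] roll 0.0091 rows>=5.8
```

Call:
apply_moves(
  series=[
    {"jaw": -1,"linear": [0.334,0.009,-0.051],"roll": 0.009},
    {"jaw": -1,"linear": [0.334,0.009,-0.051],"roll": 0.009},
    {"jaw": -1,"linear": [0.334,0.009,-0.051],"roll": 0.009},
    {"jaw": -1,"linear": [0.334,0.009,-0.051],"roll": 0.009},
    {"jaw": -1,"linear": [0.334,0.009,-0.051],"roll": 0.009},
    {"jaw": -1,"linear": [0.334,0.009,-0.051],"roll": 0.009},
  ],
)

```text
t: 3.08
tool_pos: [0.4722, 0.0671, 0.2036]
orientation: [0.029, 1.565, -0.031]
force: [0.5, -0.3, 0.1]
opening: 0.0931
```

```bash
python3 -c "
from h import *
import pickle
plan((.44,-.29,.25,-2.2)); c=cam('wrist'); pickle.dump(c,open('w_base2.pkl','wb')); im=cv2.convertScaleAbs(c['pixels'],alpha=1.6,beta=15);c['pixels']=im; save(c,'w_base2.png',None,1.4)"
```

```text
t 3.08 tcp [0.4722 0.0671 0.2036] psi -2.20 F [ 0.5 -0.3  0.1] open 0.0931 tilt [ 0.0053 -0.0012 -1.    ] q [ 0.03 -0.21  1.84 -0.    1.5  -1.5 ]
(0.44, -0.29, 0.25, -2.2) linear [-0.077, -0.5969, -0.0304] roll 0.0001 rows>=5.8
```

View pics/w_base2.png

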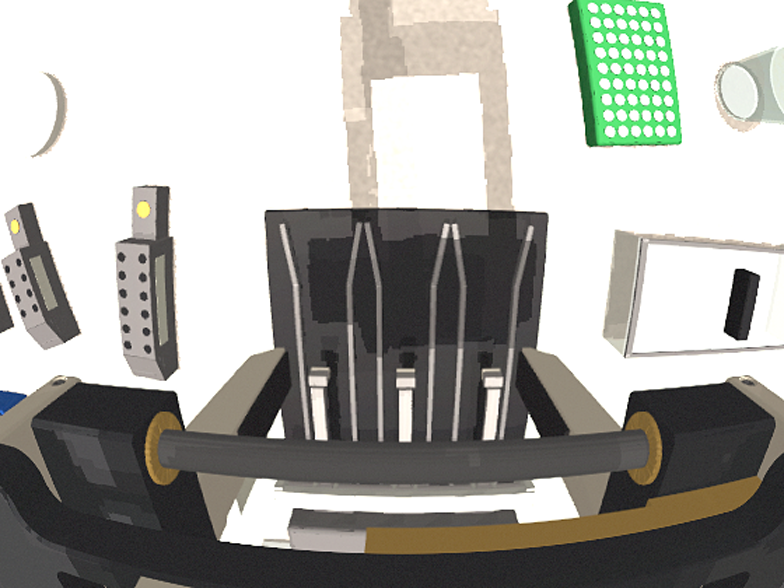

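```bash
python3 -c "
from h import *
import pickle
c=pickle.load(open('w_base2.pkl','rb'));k=1/1.4
for z in (.018,.026):
  b=[onz(c,(u*k,286*k),z) for u in (297,350,380,433,463,516)]
  print(np.array(b).round(4)[:,:2].tolist(), 'mids',[(b[i]+b[i+1])[:2].round(4)/2 for i in (0,2,4)])
for n,u,v,z in [('FL',547,213,.008),('FR',266,211,.008),('FR0',266,213,0),('FL0',547,215,0),('noseR',320,370,.06),('noseM',405,371,.06),('noseL',491,371,.06),('endR',284,226,.018),('endL',531,228,.018),('rib1',744,270,.074),('rib2',738,336,.074),('c1',641,238,.05),('c4',632,356,.05)]: print(n,onz(c,(u*k,v*k),z).round(4))"
```

```text
[[0.4832, -0.0189], [0.4849, 0.0248], [0.4859, 0.0489], [0.4874, 0.0912], [0.4883, 0.1154], [0.4898, 0.1593]] mids [array([0.48405, 0.00295]), array([0.48665, 0.07005]), array([0.489  , 0.13735])]
[[0.4811, -0.0168], [0.4828, 0.0259], [0.4838, 0.0494], [0.4853, 0.0908], [0.4861, 0.1144], [0.4875, 0.1573]] mids [array([0.482 , 0.0045]), array([0.4845, 0.0701]), array([0.48685, 0.13585])]
FL [0.4313 0.1873 0.008 ]
FR [ 0.4213 -0.0422  0.008 ]
FR0 [ 0.4236 -0.0449  0.    ]
FL0 [0.4339 0.1899 0.    ]
noseR [0.5387 0.0024 0.06  ]
noseM [0.5413 0.0668 0.06  ]
noseL [0.5444 0.1321 0.06  ]
endR [ 0.4336 -0.0251  0.018 ]
endL [0.4423 0.1708 0.018 ]
rib1 [0.4663 0.3482 0.074 ]
rib2 [0.5245 0.3541 0.074 ]
c1 [0.4453 0.2539 0.05  ]
c4 [0.5448 0.2573 0.05  ]
```

Call:
apply_moves(
  series=[
    {"jaw": -1,"linear": [-0.077,0,0],"roll": 0},
    {"jaw": -1,"linear": [-0.077,-0.597,-0.03],"roll": 0},
    {"jaw": -1,"linear": [-0.077,-0.597,-0.03],"roll": 0},
    {"jaw": -1,"linear": [-0.077,-0.597,-0.03],"roll": 0},
    {"jaw": -1,"linear": [-0.077,-0.597,-0.03],"roll": 0},
    {"jaw": -1,"linear": [-0.077,-0.597,-0.03],"roll": 0},
    {"jaw": -1,"linear": [-0.077,-0.597,-0.03],"roll": 0},
    {"jaw": -1,"linear": [-0.077,-0.597,-0.03],"roll": 0},
    {"jaw": -1,"linear": [-0.077,-0.597,-0.03],"roll": 0},
    {"jaw": -1,"linear": [-0.077,-0.597,-0.03],"roll": 0},
    {"jaw": -1,"linear": [-0.077,-0.597,-0.03],"roll": 0},
  ],
)

```text
t: 4.5
tool_pos: [0.4407, -0.2892, 0.2503]
orientation: [0.028, 1.565, -0.03]
force: [-0.2, -0.2, -0.1]
opening: 0.0926
```

```bash
python3 -c "
from h import *
import pickle
plan(); c=cam('wrist'); pickle.dump(c,open('w_c.pkl','wb')); save(c,'w_c.png',None,1.4)"
```

```text
t 4.50 tcp [ 0.4407 -0.2892  0.2503] psi -2.10 F [-0.2 -0.2 -0.1] open 0.0926 tilt [ 0.0059 -0.0015 -1.    ] q [-0.68 -0.08  1.65  0.    1.57 -2.21]
```

View pics/w_c.png

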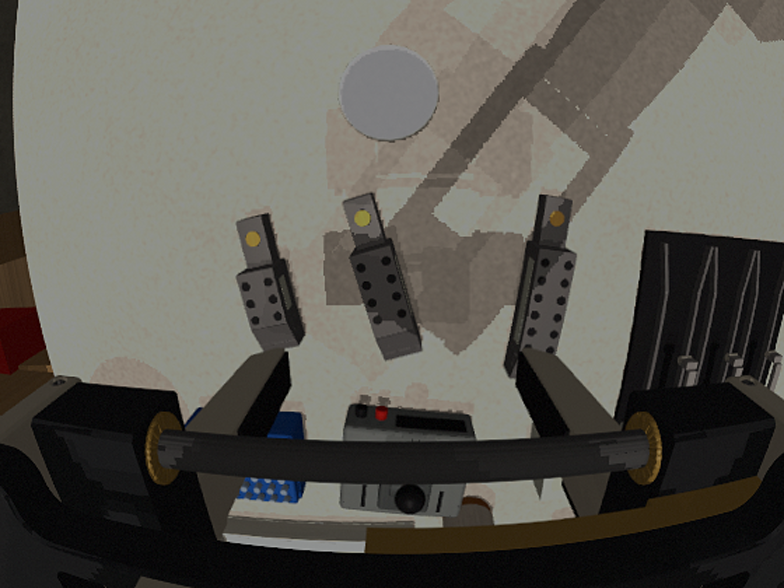

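```bash
cat > carts.py <<'E'
from h import *
def cart(c,st,a,b,L,k=1/1.4):
    f=lambda p,z: onz(c,(p[0]*k,p[1]*k),z)
    s,A,B=f(st,.0245),f(a,.044),f(b,.044); d=(B-s)[:2]; d2=(B-A)[:2]
    an=np.arctan2(d[1],d[0]); u=np.array([np.cos(an),np.sin(an)])
    print('stud',s.round(4),'holes',A.round(4),B.round(4),'ang stud->hole %.1f holes %.1f'%(np.degrees(an),np.degrees(np.arctan2(d2[1],d2[0]))),'centre',(s[:2]+u*(.026+L/2)).round(4),'stud->A',np.linalg.norm((A-s)[:2]).round(4))
E
python3 -c "
from carts import *
import pickle
c=pickle.load(open('w_c.pkl','rb'))
cart(c,(557,218),(556.5,266),(543,350),.13)
cart(c,(362,218),(373.5,264.5),(389.5,316),.105)
cart(c,(253,239),(259,284.5),(264.5,318.5),.08)
c=pickle.load(open('w_base2.pkl','rb'))
cart(c,(143,209),(133,258),(137,341),.13)
plan()
"
```

```text
stud [ 0.4074 -0.1498  0.0245] holes [ 0.447  -0.1555  0.044 ] [ 0.5254 -0.1633  0.044 ] ang stud->hole -6.6 holes -5.7 centre [ 0.4978 -0.1602] stud->A 0.04
stud [ 0.4039 -0.3227  0.0245] holes [ 0.4412 -0.3133  0.044 ] [ 0.4871 -0.3019  0.044 ] ang stud->hole 14.0 holes 14.0 centre [ 0.48   -0.3036] stud->A 0.0385
stud [ 0.4169 -0.4229  0.0245] holes [ 0.4545 -0.415   0.044 ] [ 0.486  -0.4139  0.044 ] ang stud->hole 7.4 holes 2.1 centre [ 0.4824 -0.4144] stud->A 0.0384
stud [ 0.4079 -0.15    0.0245] holes [ 0.4461 -0.1541  0.044 ] [ 0.5193 -0.1667  0.044 ] ang stud->hole -8.5 holes -9.7 centre [ 0.4979 -0.1634] stud->A 0.0385
t 4.55 tcp [ 0.4406 -0.2893  0.2502] psi -2.11 F [ 0.4 -0.3 -0.7] open 0.0927 tilt [ 0.0057 -0.0013 -1.    ] q [-0.68 -0.08  1.65  0.    1.57 -2.21]
```

```bash
python3 -c "
from h import *
plan((.483,-.160,.12,-7.8),(.483,-.160,.021,-7.8),(.483,-.160,.12,-7.8))"
```

```text
t 4.55 tcp [ 0.4406 -0.2893  0.2502] psi -2.11 F [ 0.4 -0.3 -0.7] open 0.0927 tilt [ 0.0057 -0.0013 -1.    ] q [-0.68 -0.08  1.65  0.    1.57 -2.21]
(0.483, -0.16, 0.12, -7.8) linear [0.2171, 0.2182, 0.0614] roll 0.1896 rows>=3.0
(0.483, -0.16, 0.021, -7.8) linear [0.3821, 0.2183, 0.0605] roll 0.1896 rows>=1.6
(0.483, -0.16, 0.12, -7.8) linear [0.2171, 0.2182, 0.0614] roll 0.1896 rows>=1.6
```

Call:
apply_moves(
  force=30,
  series=[
    {"jaw": -1,"linear": [0.217,0.218,0.061],"roll": 0.19},
    {"jaw": -1,"linear": [0.217,0.218,0.061],"roll": 0.19},
    {"jaw": -1,"linear": [0.217,0.218,0.061],"roll": 0.19},
    {"jaw": -1,"linear": [0.217,0.218,0.061],"roll": 0.19},
    {"jaw": -1,"linear": [0.217,0.218,0.061],"roll": 0.19},
    {"jaw": -1,"linear": [0.3,0.218,0.061],"roll": 0.19},
    {"jaw": -1,"linear": [0.382,0.218,0.061],"roll": 0.19},
    {"jaw": -1,"linear": [0.382,0.218,0.061],"roll": 0.19},
    {"jaw": 1,"linear": [0.382,0.218,0.061],"roll": 0.19},
    {"jaw": 1,"linear": [0.382,0.218,0.061],"roll": 0.19},
    {"jaw": 1,"linear": [0.382,0.218,0.061],"roll": 0.19},
    {"jaw": 1,"linear": [0.382,0.218,0.061],"roll": 0.19},
    {"jaw": 1,"linear": [0.382,0.218,0.061],"roll": 0.19},
    {"jaw": 1,"linear": [0.382,0.218,0.061],"roll": 0.19},
  ],
)

```text
t: 6.3
tool_pos: [0.4834, -0.1604, 0.0211]
orientation: [0.106, 1.562, -0.108]
force: [0.7, -1.7, 1.3]
opening: 0.0378
```

```bash
cat >> h.py <<'E'
B=np.array([.556,.067]); BY=-2.2
def bw(x,y,z,dp=0):
    a=np.radians(BY); return (B[0]+x*np.cos(a)-y*np.sin(a), B[1]+x*np.sin(a)+y*np.cos(a), z, BY+dp)
E
python3 -c "
from h import *
s=read_state()
plan((*s['tool_pos'][:2],.12,-7.8),bw(-.105,.068,.1),bw(-.105,.068,.033),bw(-.105,.068,.029))"
```

```text
t 6.30 tcp [ 0.4834 -0.1604  0.0211] psi -7.81 F [ 0.7 -1.7  1.3] open 0.0378 tilt [ 0.0058 -0.0017 -1.    ] q [-0.42  0.07  1.93  0.    1.13 -1.86]
(np.float64(0.4833539791016445), np.float64(-0.16036184266843992), 0.12, -7.8) linear [-0.1648, -0.0001, 0.001] roll -0.0002 rows>=1.6
(np.float64(0.4536877647948362), np.float64(0.13898059827011183), 0.1, -2.2) linear [-0.1326, 0.4874, -0.116] roll -0.1869 rows>=4.8
(np.float64(0.4536877647948362), np.float64(0.13898059827011183), 0.033, -2.2) linear [-0.0209, 0.4875, -0.1166] roll -0.1869 rows>=1.1
(np.float64(0.4536877647948362), np.float64(0.13898059827011183), 0.029, -2.2) linear [-0.0142, 0.4876, -0.1167] roll -0.1869 rows>=0.1
```

Call:
apply_moves(
  series=[
    {"jaw": 1,"linear": [0,0,0],"roll": 0},
    {"jaw": 1,"linear": [-0.08,0,0],"roll": 0},
    {"jaw": 1,"linear": [-0.165,0,0],"roll": 0},
    {"jaw": 1,"linear": [-0.165,0.08,-0.02],"roll": -0.04},
    {"jaw": 1,"linear": [-0.165,0.16,-0.04],"roll": -0.08},
    {"jaw": 1,"linear": [-0.165,0.25,-0.06],"roll": -0.12},
    {"jaw": 1,"linear": [-0.165,0.34,-0.08],"roll": -0.16},
    {"jaw": 1,"linear": [-0.165,0.42,-0.1],"roll": -0.187},
    {"jaw": 1,"linear": [-0.165,0.4875,-0.1167],"roll": -0.187},
    {"jaw": 1,"linear": [-0.1,0.4875,-0.1167],"roll": -0.187},
    {"jaw": 1,"linear": [-0.05,0.4875,-0.1167],"roll": -0.187},
    {"jaw": 1,"linear": [-0.05,0.4875,-0.1167],"roll": -0.187},
    {"jaw": 1,"linear": [-0.05,0.4875,-0.1167],"roll": -0.187},
  ],
)

```text
t: 7.92
tool_pos: [0.454, 0.139, 0.0513]
orientation: [0.029, 1.564, -0.031]
force: [0.5, -0.6, -1.8]
opening: 0.0358
```

```bash
python3 -c "
from h import *
import pickle
plan(bw(-.105,.068,.033),bw(-.105,.068,.029),bw(.052,.068,.029)); c=cam('wrist'); pickle.dump(c,open('w_l.pkl','wb')); c['pixels']=cv2.convertScaleAbs(c['pixels'],alpha=1.6,beta=15); save(c,'w_l.png',None,1.4)"
```

```text
t 7.92 tcp [0.454  0.139  0.0513] psi -2.21 F [ 0.5 -0.6 -1.8] open 0.0358 tilt [ 0.0062 -0.0015 -1.    ] q [ 0.19 -0.06  2.01 -0.    1.19 -1.34]
(np.float64(0.4536877647948362), np.float64(0.13898059827011183), 0.033, -2.2) linear [0.0305, -0.0, -0.0006] roll -0.0003 rows>=0.3
(np.float64(0.4536877647948362), np.float64(0.13898059827011183), 0.029, -2.2) linear [0.0372, -0.0, -0.0007] roll -0.0003 rows>=0.1
(np.float64(0.6105720426713037), np.float64(0.1329537122433712), 0.029, -2.2) linear [0.0388, 0.0, 0.261] roll -0.0003 rows>=2.5
```

View pics/w_l.png

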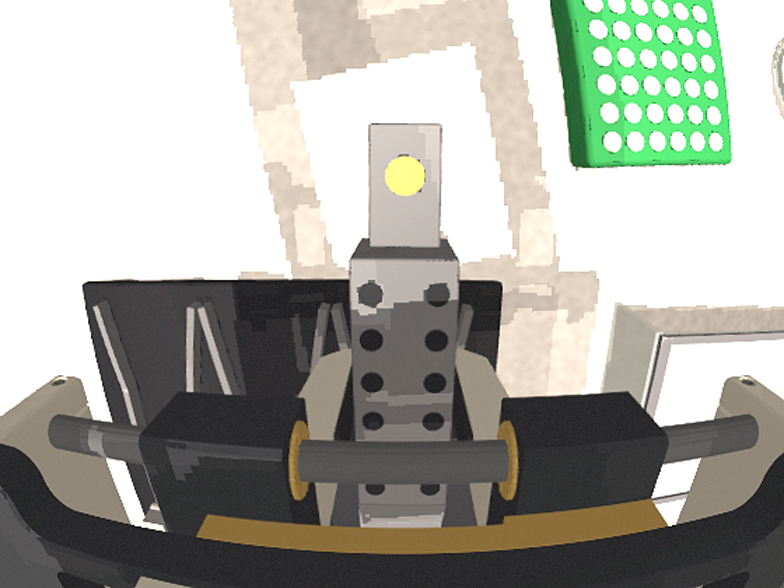

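```bash
cat >> h.py <<'E'
def tob(p):
    a=np.radians(BY); d=np.array(p)[:2]-B; return np.array([d[0]*np.cos(a)+d[1]*np.sin(a),-d[0]*np.sin(a)+d[1]*np.cos(a)]).round(4)
E
python3 -c "
from h import *
import pickle
c=pickle.load(open('w_l.pkl','rb'));k=1/1.4
off=.0513-.021
print('stud',tob(onz(c,(405*k,176*k),.0245+off)),'tongue end',tob(onz(c,(405*k,124*k),.024+off)),'tail',tob(onz(c,(407*k,260*k),.044+off)))
for z in(.018,.026):
  for p in [(103,306),(194,305),(206,305),(337,306),(467,308)]: print(z,p,tob(onz(c,(p[0]*k,p[1]*k),z)))
for p in [(84,282),(502,283)]: print(p,tob(onz(c,(p[0]*k,p[1]*k),.008)))
"
```

```text
stud [-0.1811  0.0696] tongue end [-0.1997  0.0696] tail [-0.1547  0.0703]
0.018 (103, 306) [-0.1208 -0.0929]
0.018 (194, 305) [-0.1217 -0.0342]
0.018 (206, 305) [-0.1217 -0.0274]
0.018 (337, 306) [-0.1215  0.0385]
0.018 (467, 308) [-0.1206  0.0985]
0.026 (103, 306) [-0.1233 -0.0864]
0.026 (194, 305) [-0.1242 -0.03  ]
0.026 (206, 305) [-0.1242 -0.0235]
0.026 (337, 306) [-0.124   0.0397]
0.026 (467, 308) [-0.1232  0.0973]
(84, 282) [-0.1318 -0.1129]
(502, 283) [-0.13    0.1166]
```

Call:
apply_moves(
  series=[
    {"jaw": 1,"linear": [0.025,-0.0017,0],"roll": 0},
    {"jaw": 1,"linear": [0.033,-0.0017,0],"roll": 0},
    {"jaw": 1,"linear": [0.0375,-0.0017,0],"roll": 0},
    {"jaw": 1,"linear": [0.0385,-0.0017,0],"roll": 0},
    {"jaw": 1,"linear": [0.0385,-0.0017,0],"roll": 0},
  ],
)

```text
t: 8.6
tool_pos: [0.4547, 0.1379, 0.0291]
orientation: [0.029, 1.563, -0.031]
force: [-3.2, -1.1, 4.9]
opening: 0.0355
```

```bash
python3 -c "
from h import *
plan(bw(.045,.067,.028),bw(.052,.067,.028))"
```

```text
t 8.60 tcp [0.4547 0.1379 0.0291] psi -2.21 F [-3.2 -1.1  4.9] open 0.0355 tilt [ 0.0073 -0.0015 -1.    ] q [ 0.19 -0.03  2.02 -0.    1.15 -1.34]
(np.float64(0.6035388144473419), np.float64(0.1322231639905732), 0.028, -2.2) linear [0.0037, 0.0, 0.2483] roll -0.0004 rows>=2.4
(np.float64(0.6105336548622162), np.float64(0.1319544493269606), 0.028, -2.2) linear [0.0038, 0.0, 0.26] roll -0.0004 rows>=0.1
```

Call:
apply_moves(
  series=[
    {"jaw": 1,"linear": [0.0,0,0.02],"roll": 0},
    {"jaw": 1,"linear": [0.0,0,0.045],"roll": 0},
    {"jaw": 1,"linear": [0.0005,0,0.07],"roll": 0},
    {"jaw": 1,"linear": [0.0007,0,0.095],"roll": 0},
    {"jaw": 1,"linear": [0.0008,0,0.12],"roll": 0},
    {"jaw": 1,"linear": [0.001,0,0.145],"roll": 0},
    {"jaw": 1,"linear": [0.0012,0,0.17],"roll": 0},
    {"jaw": 1,"linear": [0.0014,0,0.195],"roll": 0},
    {"jaw": 1,"linear": [0.0016,0,0.22],"roll": 0},
    {"jaw": 1,"linear": [0.0018,0,0.24],"roll": 0},
    {"jaw": 1,"linear": [0.0018,0,0.25],"roll": 0},
    {"jaw": 1,"linear": [0.0018,0,0.255],"roll": 0},
    {"jaw": 1,"linear": [0.0018,0,0.26],"roll": 0},
    {"jaw": 1,"linear": [0.0018,0,0.26],"roll": 0},
  ],
)

```text
t: 10.35
tool_pos: [0.6109, 0.1319, 0.0292]
orientation: [0.029, 1.562, -0.031]
force: [0.9, 0.1, -0.1]
opening: 0.0356
```

```bash
python3 -c "
from h import *
import pickle
plan(bw(.052,.067,.028)); c=cam('wrist'); pickle.dump(c,open('w_l2.pkl','wb')); c['pixels']=cv2.convertScaleAbs(c['pixels'],alpha=1.6,beta=15); save(c,'w_l2.png',None,1.4)"
```

```text
t 10.35 tcp [0.6109 0.1319 0.0292] psi -2.21 F [ 0.9  0.1 -0.1] open 0.0356 tilt [ 0.0081 -0.0015 -1.    ] q [ 0.13  0.35  1.59 -0.    1.19 -1.4 ]
(np.float64(0.6105336548622162), np.float64(0.1319544493269606), 0.028, -2.2) linear [0.0019, 0.0001, -0.0006] roll -0.0004 rows>=0.0
```

View pics/w_l2.png

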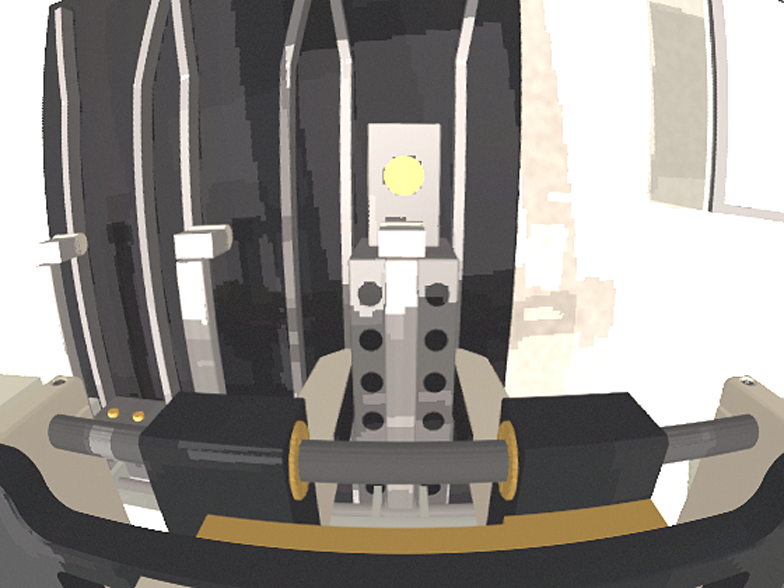

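Call:
apply_moves(
  series=[
    {"jaw": 1,"linear": [0,0,0.0017],"roll": 0},
    {"jaw": 1,"linear": [0,0,0.0034],"roll": 0},
    {"jaw": 1,"linear": [0,0,0.0034],"roll": 0},
  ],
)

```text
t: 10.78
tool_pos: [0.6129, 0.1318, 0.0291]
orientation: [0.029, 1.562, -0.031]
force: [-1.0, -1.2, -0.9]
opening: 0.0358
```

```bash
python3 -c "
from h import *
import pickle
plan(); 
c=pickle.load(open('w_l2.pkl','rb'));k=1/1.4
print('stud',tob(onz(c,(404*k,176*k),.0325)),'tail',tob(onz(c,(350*k,260*k),.052)),tob(onz(c,(458*k,260*k),.052)))
for z in (.064,.070,.076): print('nose top front corners',z,[tob(onz(c,(u*k,v*k),z)).tolist() for u,v in ((379,224),(424,224))], [tob(onz(c,(u*k,v*k),z)).tolist() for u,v in ((174,235),(221,235))])"
```

```text
t 10.78 tcp [0.6129 0.1318 0.0291] psi -2.21 F [-1.  -1.2 -0.9] open 0.0358 tilt [ 0.0081 -0.0015 -1.    ] q [ 0.13  0.35  1.59 -0.    1.19 -1.4 ]
stud [-0.0239  0.0682] tail [0.0023 0.0509] [0.0023 0.0855]
nose top front corners 0.064 [[-0.0108, 0.061], [-0.0108, 0.0739]] [[-0.0093, -0.0044], [-0.0086, 0.0123]]
nose top front corners 0.07 [[-0.0116, 0.0613], [-0.0116, 0.0737]] [[-0.0101, -0.001], [-0.0095, 0.0149]]
nose top front corners 0.076 [[-0.0123, 0.0616], [-0.0123, 0.0734]] [[-0.0109, 0.0023], [-0.0103, 0.0175]]
```

Call:
apply_moves(
  series=[
    {"jaw": 0.1,"linear": [0,0,0],"roll": 0},
    {"jaw": 0.1,"linear": [0,0,0],"roll": 0},
    {"jaw": 0.1,"linear": [0,0,0],"roll": 0},
    {"jaw": 0.1,"linear": [-0.08,0,0],"roll": 0},
    {"jaw": 0.1,"linear": [-0.16,0,0],"roll": 0},
    {"jaw": 0.1,"linear": [-0.26,0,0],"roll": 0},
    {"jaw": -1,"linear": [-0.37,0,-0.1],"roll": 0},
    {"jaw": -1,"linear": [-0.37,0,-0.2],"roll": 0},
    {"jaw": -1,"linear": [-0.37,0,-0.23],"roll": 0},
  ],
)

```text
t: 11.9
tool_pos: [0.4721, 0.1377, 0.2521]
orientation: [0.03, 1.559, -0.03]
force: [0.4, -0.3, 0.9]
opening: 0.0674
```

```bash
cat >> h.py <<'E'
def yellow(c):
    h=cv2.cvtColor(c['pixels'],cv2.COLOR_BGR2HSV); m=cv2.inRange(h,(14,90,70),(35,255,255))
    n,_,st,ce=cv2.connectedComponentsWithStats(m); return [(ce[i].round(1).tolist(),int(st[i,4]),onz(c,ce[i],.0245)[:2].round(4).tolist()) for i in range(1,n) if st[i,4]>12]
E
python3 -c "
from h import *
import pickle
plan((.44,-.29,.25,-2.2)); c=cam('wrist'); pickle.dump(c,open('w_b3.pkl','wb')); 
for y in yellow(c): print(y, tob(y[2]))
c['pixels']=cv2.convertScaleAbs(c['pixels'],alpha=1.6,beta=15); save(c,'w_b3.png',(150,120,420,360),3)"
```

```text
t 11.90 tcp [0.4721 0.1377 0.2521] psi -2.20 F [ 0.4 -0.3  0.9] open 0.0674 tilt [ 1.150e-02 -7.000e-04 -9.999e-01] q [ 0.18 -0.19  1.74 -0.    1.58 -1.35]
(0.44, -0.29, 0.25, -2.2) linear [0.0033, -0.7144, -0.0261] roll 0.0000 rows>=6.9
([4.2, 160.8], 37, [0.4038, -0.3233]) [-0.1371 -0.3959]
([287.6, 234.3], 99, [0.5392, 0.1357]) [-0.0194  0.068 ]
([150.0, 324.7], 188, [0.6874, -0.0886]) [ 0.1373 -0.1504]
([426.0, 329.1], 155, [0.7128, 0.351]) [0.1458 0.2898]
([258.5, 394.0], 20, [0.8383, 0.0736]) [0.2818 0.0174]
([315.0, 394.0], 23, [0.8417, 0.1721]) [0.2815 0.116 ]
```

View pics/w_b3.png

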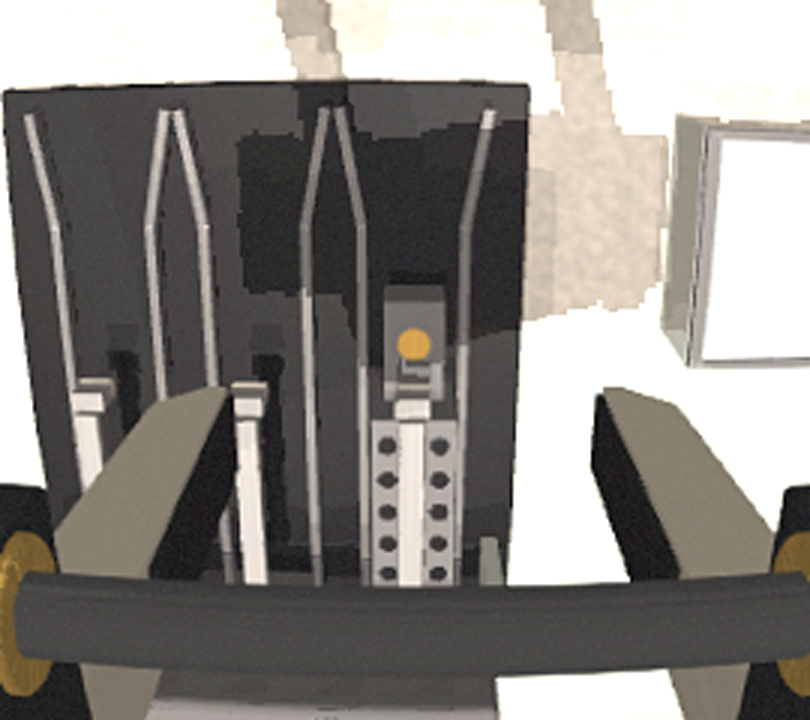

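Long cartridge loaded; nose (412,408) is in front of the tail face (row 420). Next the mid cartridge.

Call:
apply_moves(
  series=[
    {"jaw": -1,"linear": [0.003,-0.714,-0.026],"roll": 0},
    {"jaw": -1,"linear": [0.003,-0.714,-0.026],"roll": 0},
    {"jaw": -1,"linear": [0.003,-0.714,-0.026],"roll": 0},
    {"jaw": -1,"linear": [0.003,-0.714,-0.026],"roll": 0},
    {"jaw": -1,"linear": [0.003,-0.714,-0.026],"roll": 0},
    {"jaw": -1,"linear": [0.003,-0.714,-0.026],"roll": 0},
    {"jaw": -1,"linear": [0.003,-0.714,-0.026],"roll": 0},
    {"jaw": -1,"linear": [0.003,-0.714,-0.026],"roll": 0},
    {"jaw": -1,"linear": [0.003,-0.714,-0.026],"roll": 0},
    {"jaw": -1,"linear": [0.003,-0.714,-0.026],"roll": 0},
    {"jaw": -1,"linear": [0.003,-0.714,-0.026],"roll": 0},
  ],
)

```text
t: 13.32
tool_pos: [0.4381, -0.2884, 0.2503]
orientation: [0.028, 1.561, -0.029]
force: [-0.7, 0.8, -0.5]
opening: 0.0935
```

```bash
python3 -c "
from h import *
import pickle
c=cam('wrist'); pickle.dump(c,open('w_c2.pkl','wb')); 
for y in yellow(c): print(y)
P=lambda g,a:(.48+g*np.cos(a),-.3036+g*np.sin(a))
p=P(-.015,np.radians(14)); plan((*p,.12,14),(*p,.021,14))"
```

```text
([257.8, 157.1], 109, [0.4037, -0.3228])
([179.7, 171.7], 92, [0.4163, -0.4235])
([547.5, 241.2], 37, [0.5396, 0.1439])
([34.6, 262.9], 19, [0.5494, -0.7252])
([469.4, 316.1], 93, [0.6625, 0.0032])
([107.1, 333.3], 77, [0.6791, -0.605])
([466.5, 337.1], 23, [0.708, 0.0097])
t 13.38 tcp [ 0.438  -0.2885  0.2503] psi -2.06 F [0.1 0.8 0.9] open 0.0931 tilt [ 9.4e-03 -9.0e-04 -1.0e+00] q [-0.68 -0.09  1.66  0.01  1.57 -2.22]
(np.float64(0.46544556410586), np.float64(-0.307228828433995), 0.12, 14) linear [0.2176, -0.0294, 0.0448] roll -0.5355 rows>=2.2
(np.float64(0.46544556410586), np.float64(-0.307228828433995), 0.021, 14) linear [0.3826, -0.0293, 0.0432] roll -0.5355 rows>=1.6
```

Call:
apply_moves(
  force=30,
  series=[
    {"jaw": -1,"linear": [0.217,-0.029,0.045],"roll": -0.53},
    {"jaw": -1,"linear": [0.217,-0.029,0.045],"roll": -0.53},
    {"jaw": -1,"linear": [0.217,-0.029,0.045],"roll": -0.53},
    {"jaw": -1,"linear": [0.217,-0.029,0.045],"roll": -0.53},
    {"jaw": -1,"linear": [0.3,-0.029,0.044],"roll": -0.53},
    {"jaw": -1,"linear": [0.382,-0.029,0.043],"roll": -0.53},
    {"jaw": -1,"linear": [0.382,-0.029,0.043],"roll": -0.53},
    {"jaw": 1,"linear": [0.382,-0.029,0.043],"roll": -0.53},
    {"jaw": 1,"linear": [0.382,-0.029,0.043],"roll": -0.53},
    {"jaw": 1,"linear": [0.382,-0.029,0.043],"roll": -0.53},
    {"jaw": 1,"linear": [0.382,-0.029,0.043],"roll": -0.53},
    {"jaw": 1,"linear": [0.382,-0.029,0.043],"roll": -0.53},
    {"jaw": 1,"linear": [0.382,-0.029,0.043],"roll": -0.53},
    {"jaw": 1,"linear": [0.382,-0.029,0.043],"roll": -0.53},
  ],
)

```text
t: 15.12
tool_pos: [0.4653, -0.3072, 0.0213]
orientation: [-0.191, 1.553, 0.188]
force: [-0.1, -0.9, 0.1]
opening: 0.0355
```

```bash
python3 -c "
from h import *
s=read_state()
plan((*s['tool_pos'][:2],.14,14),bw(-.09,0,.14),bw(-.09,0,.05))"
```

```text
t 15.12 tcp [ 0.4653 -0.3072  0.0213] psi 13.83 F [-0.1 -0.9  0.1] open 0.0355 tilt [ 0.0094 -0.0011 -1.    ] q [-0.68  0.2   1.79  0.01  1.14 -2.49]
(np.float64(0.46533903083358963), np.float64(-0.3071821386503244), 0.14, 14) linear [-0.1978, -0.0007, 0.0018] roll -0.0056 rows>=1.9
(np.float64(0.46606633752304416), np.float64(0.0704549028178768), 0.14, -2.2) linear [-0.1984, 0.6102, 0.1534] roll 0.5344 rows>=6.0
(np.float64(0.46606633752304416), np.float64(0.0704549028178768), 0.05, -2.2) linear [-0.0485, 0.6107, 0.1521] roll 0.5344 rows>=1.4
```

Call:
apply_moves(
  series=[
    {"jaw": 1,"linear": [-0.08,0,0],"roll": 0},
    {"jaw": 1,"linear": [-0.198,0,0],"roll": 0},
    {"jaw": 1,"linear": [-0.198,0.08,0.02],"roll": 0.1},
    {"jaw": 1,"linear": [-0.198,0.17,0.045],"roll": 0.2},
    {"jaw": 1,"linear": [-0.198,0.26,0.065],"roll": 0.3},
    {"jaw": 1,"linear": [-0.198,0.35,0.09],"roll": 0.4},
    {"jaw": 1,"linear": [-0.198,0.44,0.11],"roll": 0.5},
    {"jaw": 1,"linear": [-0.198,0.53,0.13],"roll": 0.534},
    {"jaw": 1,"linear": [-0.198,0.61,0.153],"roll": 0.534},
    {"jaw": 1,"linear": [-0.12,0.6107,0.1525],"roll": 0.534},
    {"jaw": 1,"linear": [-0.05,0.6107,0.1525],"roll": 0.534},
    {"jaw": 1,"linear": [-0.05,0.6107,0.1525],"roll": 0.534},
    {"jaw": 1,"linear": [-0.05,0.6107,0.1525],"roll": 0.534},
  ],
)

```text
t: 16.75
tool_pos: [0.467, 0.0704, 0.0522]
orientation: [0.029, 1.56, -0.031]
force: [0.6, -0.3, -0.9]
opening: 0.0357
```

```bash
cat > chk.py <<'E'
from h import *
import sys
# carried cartridge: stud and tongue axis in base frame
c=cam('wrist'); off=c['s']['tool_pos'][2]-.021
ys=[y for y in yellow(c) if 240<y[0][0]<340 and y[0][1]<260]
for y in ys: print('stud',y[:2],tob(onz(c,y[0],.0245+off)))
g=cv2.cvtColor(c['pixels'],cv2.COLOR_BGR2GRAY).astype(float)
cx,cy=ys[0][0]
for z,dv in((.024,-25),(.024,-15),(.024,18)):
    row=g[int(cy+dv)-1:int(cy+dv)+2,int(cx)-45:int(cx)+45].mean(0); d=np.diff(cv2.GaussianBlur(row[None],(3,1),0)[0])
    a=np.argmax(abs(d[15:43]))+15; b=np.argmax(abs(d[47:75]))+47
    print('row',dv,[tob(onz(c,(int(cx)-45+i+.5,cy+dv),z+off)).tolist() for i in(a,b)])
print('force',c['s']['force'].round(1))
c['pixels']=cv2.convertScaleAbs(c['pixels'],alpha=1.6,beta=15); save(c,sys.argv[1],None,1.4)
E
python3 chk.py w_m.png; python3 -c "
from h import *
plan(bw(-.09,0,.029),bw(.0395,0,.029))"
```

```text
stud ([287.8, 150.3], 634) [-0.1532  0.0009]
row -25 [[-0.1657, -0.0121], [-0.1658, 0.0141]]
row -15 [[-0.1607, -0.0122], [-0.1607, 0.0141]]
row 18 [[-0.144, -0.0119], [-0.144, 0.0138]]
force [ 0.6 -0.3 -0.9]
t 16.80 tcp [0.4677 0.0704 0.0529] psi -2.21 F [ 0.6 -0.3 -0.6] open 0.0362 tilt [ 1.200e-02 -9.000e-04 -9.999e-01] q [ 0.04 -0.08  2.02 -0.    1.19 -1.49]
(np.float64(0.46606633752304416), np.float64(0.0704549028178768), 0.029, -2.2) linear [0.0399, -0.0, -0.0033] roll -0.0003 rows>=0.4
(np.float64(0.5954708851982196), np.float64(0.06548368154104296), 0.029, -2.2) linear [0.0425, -0.0, 0.2125] roll -0.0003 rows>=2.1
```

Call:
apply_moves(
  series=[
    {"jaw": 1,"linear": [0.025,-0.0008,0],"roll": 0},
    {"jaw": 1,"linear": [0.036,-0.0008,0],"roll": 0},
    {"jaw": 1,"linear": [0.041,-0.0008,0],"roll": 0},
    {"jaw": 1,"linear": [0.041,-0.0008,0.005],"roll": 0},
    {"jaw": 1,"linear": [0.041,-0.0008,0.025],"roll": 0},
    {"jaw": 1,"linear": [0.0412,-0.0008,0.05],"roll": 0},
    {"jaw": 1,"linear": [0.0415,-0.0008,0.075],"roll": 0},
    {"jaw": 1,"linear": [0.0418,-0.0008,0.1],"roll": 0},
    {"jaw": 1,"linear": [0.042,-0.0008,0.125],"roll": 0},
    {"jaw": 1,"linear": [0.0423,-0.0008,0.15],"roll": 0},
    {"jaw": 1,"linear": [0.0425,-0.0008,0.175],"roll": 0},
    {"jaw": 1,"linear": [0.0425,-0.0008,0.195],"roll": 0},
    {"jaw": 1,"linear": [0.0427,-0.0008,0.205],"roll": 0},
    {"jaw": 1,"linear": [0.0427,-0.0008,0.21],"roll": 0},
    {"jaw": 1,"linear": [0.0427,-0.0008,0.2125],"roll": 0},
    {"jaw": 1,"linear": [0.0427,-0.0008,0.214],"roll": 0},
    {"jaw": 1,"linear": [0.0427,-0.0008,0.214],"roll": 0},
  ],
)

```text
t: 18.92
tool_pos: [0.596, 0.065, 0.0292]
orientation: [0.03, 1.559, -0.031]
force: [-4.4, 0.8, 5.8]
opening: 0.0357
```

```bash
python3 chk.py w_m2.png; python3 -c "
from h import *
plan();print(tob(read_state()['tool_pos']))"
```

```text
stud ([287.8, 149.9], 639) [-0.0242  0.0004]
row -25 [[-0.0367, -0.0121], [-0.0368, 0.0126]]
row -15 [[-0.0317, -0.0121], [-0.0318, 0.0126]]
row 18 [[-0.0151, -0.0123], [-0.0151, 0.0129]]
force [-4.4  0.8  5.8]
t 18.98 tcp [0.596  0.065  0.0292] psi -2.21 F [-4.3  0.   6.5] open 0.0358 tilt [ 0.0112 -0.001  -0.9999] q [ 0.02  0.29  1.67 -0.    1.17 -1.51]
[ 0.0401 -0.0005]
```

Call:
apply_moves(
  series=[
    {"jaw": 1,"linear": [-0.0008,0,0.0012],"roll": 0},
    {"jaw": 1,"linear": [-0.001,0,0.0025],"roll": 0},
    {"jaw": 1,"linear": [-0.001,0,0.0025],"roll": 0},
    {"jaw": 1,"linear": [-0.001,0,0.0025],"roll": 0},
  ],
)

```text
t: 19.48
tool_pos: [0.5973, 0.0649, 0.0295]
orientation: [0.03, 1.56, -0.031]
force: [-1.9, 0.8, -1.6]
opening: 0.0358
```

Call:
apply_moves(
  series=[
    {"jaw": 0.1,"linear": [0,0,0],"roll": 0},
    {"jaw": 0.1,"linear": [0,0,0],"roll": 0},
    {"jaw": 0.1,"linear": [0,0,0],"roll": 0},
    {"jaw": 0.1,"linear": [-0.08,0,0],"roll": 0},
    {"jaw": 0.1,"linear": [-0.16,0,0],"roll": 0},
    {"jaw": 0.1,"linear": [-0.26,0,0],"roll": 0},
    {"jaw": -1,"linear": [-0.37,0,-0.1],"roll": 0},
    {"jaw": -1,"linear": [-0.37,0,-0.2],"roll": 0},
    {"jaw": -1,"linear": [-0.37,0,-0.23],"roll": 0},
    {"jaw": -1,"linear": [-0.37,0,-0.23],"roll": 0},
  ],
)

```text
t: 20.72
tool_pos: [0.4561, 0.0707, 0.2513]
orientation: [0.029, 1.557, -0.03]
force: [-0.2, -0.5, 0.3]
opening: 0.0771
```

```bash
python3 -c "
from h import *
import pickle
plan((.44,-.29,.25,-2.2)); c=cam('wrist'); pickle.dump(c,open('w_b4.pkl','wb')); 
for y in yellow(c): print(y, tob(onz(c,y[0],.0325)))
c['pixels']=cv2.convertScaleAbs(c['pixels'],alpha=1.6,beta=15); save(c,'w_b4.png',(150,120,420,360),3)"
```

```text
t 20.73 tcp [0.4561 0.0707 0.2513] psi -2.18 F [-0.2 -0.5  0.3] open 0.0771 tilt [ 1.350e-02 -8.000e-04 -9.999e-01] q [ 0.04 -0.28  1.82 -0.    1.59 -1.49]
(0.44, -0.29, 0.25, -2.2) linear [0.0022, -0.6017, -0.0039] roll 0.0006 rows>=5.8
([287.5, 243.8], 98, [0.5365, 0.068]) [-0.0228  0.0003]
([340.0, 243.8], 92, [0.5394, 0.1368]) [-0.0225  0.0678]
([132.1, 325.7], 153, [0.6767, -0.19]) [ 0.1241 -0.2471]
([443.4, 327.5], 129, [0.6991, 0.3163]) [0.1269 0.2494]
```

View pics/w_b4.png

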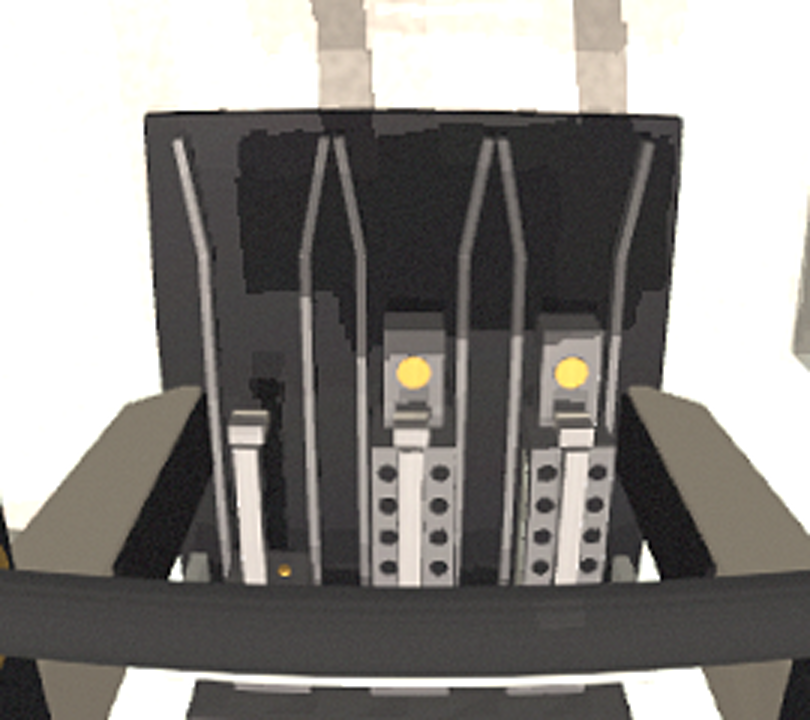

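Both catches hang at the same row (430) as the empty bay's, behind the tails: shut. Now the short one.

Call:
apply_moves(
  series=[
    {"jaw": -1,"linear": [0.002,-0.6,-0.004],"roll": 0},
    {"jaw": -1,"linear": [0.002,-0.6,-0.004],"roll": 0},
    {"jaw": -1,"linear": [0.002,-0.6,-0.004],"roll": 0},
    {"jaw": -1,"linear": [0.002,-0.6,-0.004],"roll": 0},
    {"jaw": -1,"linear": [0.002,-0.6,-0.004],"roll": 0},
    {"jaw": -1,"linear": [0.002,-0.6,-0.004],"roll": 0},
    {"jaw": -1,"linear": [0.002,-0.6,-0.004],"roll": 0},
    {"jaw": -1,"linear": [0.002,-0.6,-0.004],"roll": 0},
    {"jaw": -1,"linear": [0.002,-0.6,-0.004],"roll": 0},
    {"jaw": -1,"linear": [0.002,-0.6,-0.004],"roll": 0},
  ],
)

```text
t: 22.02
tool_pos: [0.4414, -0.2882, 0.2499]
orientation: [0.028, 1.557, -0.029]
force: [-0.3, 1.2, 0.0]
opening: 0.093
```

```bash
python3 -c "
from h import *
import pickle
c=cam('wrist'); pickle.dump(c,open('w_c3.pkl','wb')); 
for y in yellow(c): print(y)
a=np.radians(6); p=(.4824-.015*np.cos(a),-.4144-.015*np.sin(a)); plan((*p,.12,6),(*p,.021,6))"
```

```text
([179.0, 168.6], 97, [0.4164, -0.4235])
([548.1, 238.5], 35, [0.5392, 0.144])
([520.1, 239.8], 45, [0.5366, 0.0752])
([34.1, 260.9], 18, [0.5495, -0.725])
([469.2, 311.4], 54, [0.6574, 0.0006])
([104.6, 320.1], 16, [0.6551, -0.6006])
([468.7, 332.2], 89, [0.7027, 0.0118])
t 22.07 tcp [ 0.4413 -0.2883  0.25  ] psi -2.11 F [-0.3 -0.8 -0.3] open 0.0932 tilt [ 0.0136 -0.0011 -0.9999] q [-0.68 -0.09  1.66  0.01  1.57 -2.22]
(np.float64(0.4674821715694759), np.float64(-0.4159679269490148), 0.12, 6) linear [0.2174, -0.211, 0.0484] roll -0.2702 rows>=2.9
(np.float64(0.4674821715694759), np.float64(-0.4159679269490148), 0.021, 6) linear [0.3824, -0.2109, 0.0462] roll -0.2702 rows>=1.6
```

Call:
apply_moves(
  force=30,
  series=[
    {"jaw": -1,"linear": [0.217,-0.211,0.048],"roll": -0.27},
    {"jaw": -1,"linear": [0.217,-0.211,0.048],"roll": -0.27},
    {"jaw": -1,"linear": [0.217,-0.211,0.048],"roll": -0.27},
    {"jaw": -1,"linear": [0.217,-0.211,0.048],"roll": -0.27},
    {"jaw": -1,"linear": [0.217,-0.211,0.048],"roll": -0.27},
    {"jaw": -1,"linear": [0.3,-0.211,0.047],"roll": -0.27},
    {"jaw": -1,"linear": [0.382,-0.211,0.046],"roll": -0.27},
    {"jaw": -1,"linear": [0.382,-0.211,0.046],"roll": -0.27},
    {"jaw": 1,"linear": [0.382,-0.211,0.046],"roll": -0.27},
    {"jaw": 1,"linear": [0.382,-0.211,0.046],"roll": -0.27},
    {"jaw": 1,"linear": [0.382,-0.211,0.046],"roll": -0.27},
    {"jaw": 1,"linear": [0.382,-0.211,0.046],"roll": -0.27},
    {"jaw": 1,"linear": [0.382,-0.211,0.046],"roll": -0.27},
    {"jaw": 1,"linear": [0.382,-0.211,0.046],"roll": -0.27},
    {"jaw": 1,"linear": [0.382,-0.211,0.046],"roll": -0.27},
  ],
)

```text
t: 23.95
tool_pos: [0.4672, -0.416, 0.0211]
orientation: [-0.083, 1.556, 0.081]
force: [0.5, -0.4, -1.3]
opening: 0.0362
```

```bash
python3 -c "
from h import *
s=read_state()
plan((*s['tool_pos'][:2],.14,6),bw(-.08,-.068,.14),bw(-.08,-.068,.05))"
```

```text
t 23.95 tcp [ 0.4672 -0.416   0.0211] psi 5.99 F [ 0.5 -0.4 -1.3] open 0.0362 tilt [ 1.340e-02 -9.000e-04 -9.999e-01] q [-0.81  0.36  1.6   0.01  1.18 -2.49]
(np.float64(0.4672306039844668), np.float64(-0.41604071933687303), 0.14, 6) linear [-0.1982, -0.0005, 0.0026] roll -0.0004 rows>=1.9
(np.float64(0.473448595669199), np.float64(0.0021211464110793554), 0.14, -2.2) linear [-0.1987, 0.6916, 0.0856] roll 0.2730 rows>=6.7
(np.float64(0.473448595669199), np.float64(0.0021211464110793554), 0.05, -2.2) linear [-0.0487, 0.6919, 0.0837] roll 0.2730 rows>=1.4
```

Call:
apply_moves(
  series=[
    {"jaw": 1,"linear": [-0.08,0,0],"roll": 0},
    {"jaw": 1,"linear": [-0.198,0,0],"roll": 0},
    {"jaw": 1,"linear": [-0.198,0.09,0.011],"roll": 0.05},
    {"jaw": 1,"linear": [-0.198,0.19,0.023],"roll": 0.1},
    {"jaw": 1,"linear": [-0.198,0.29,0.035],"roll": 0.15},
    {"jaw": 1,"linear": [-0.198,0.39,0.048],"roll": 0.2},
    {"jaw": 1,"linear": [-0.198,0.49,0.06],"roll": 0.25},
    {"jaw": 1,"linear": [-0.198,0.59,0.072],"roll": 0.273},
    {"jaw": 1,"linear": [-0.198,0.67,0.082],"roll": 0.273},
    {"jaw": 1,"linear": [-0.198,0.692,0.0845],"roll": 0.273},
    {"jaw": 1,"linear": [-0.12,0.692,0.084],"roll": 0.273},
    {"jaw": 1,"linear": [-0.05,0.692,0.084],"roll": 0.273},
    {"jaw": 1,"linear": [-0.05,0.692,0.084],"roll": 0.273},
    {"jaw": 1,"linear": [-0.05,0.692,0.084],"roll": 0.273},
  ],
)

```text
t: 25.7
tool_pos: [0.4745, 0.0016, 0.0522]
orientation: [0.03, 1.556, -0.031]
force: [-0.0, 0.0, -1.3]
opening: 0.0361
```

```bash
python3 chk.py w_s.png; python3 -c "
from h import *
plan(bw(-.08,-.068,.029),bw(.027,-.068,.029))"
```

```text
stud ([283.2, 174.4], 618) [-0.1309 -0.0699]
row -25 [[-0.1436, -0.0837], [-0.1435, -0.0573]]
row -15 [[-0.1385, -0.0828], [-0.1385, -0.0573]]
row 18 [[-0.1214, -0.0821], [-0.1214, -0.0565]]
force [-0.   0.  -1.3]
t 25.75 tcp [0.4752 0.0016 0.0529] psi -2.23 F [ 0.9 -0.9 -0.6] open 0.0358 tilt [ 0.0162 -0.0013 -0.9999] q [-0.1  -0.08  2.01  0.    1.19 -1.64]
(np.float64(0.473448595669199), np.float64(0.0021211464110793554), 0.029, -2.2) linear [0.0397, 0.0008, -0.0036] roll -0.0011 rows>=0.4
(np.float64(0.5803697277251355), np.float64(-0.001986349161285275), 0.029, -2.2) linear [0.0426, 0.0009, 0.1747] roll -0.0011 rows>=1.7
```

View pics/w_s.png

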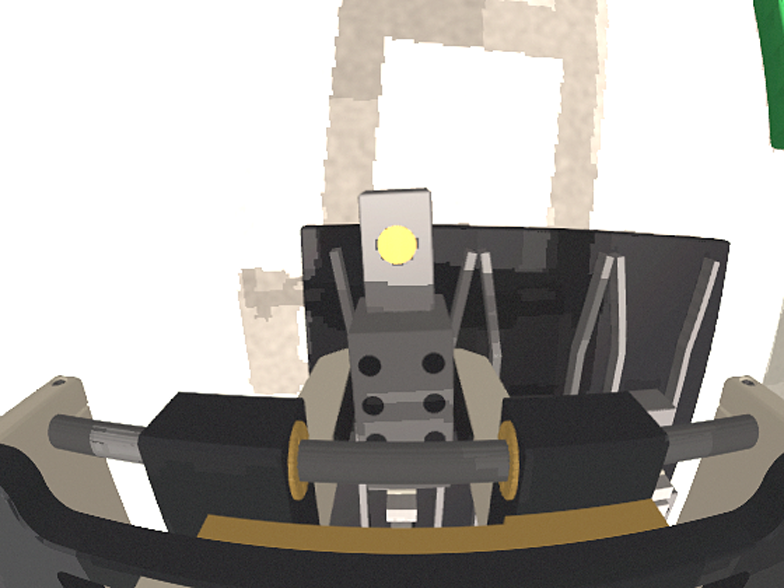

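Call:
apply_moves(
  series=[
    {"jaw": 1,"linear": [0.015,0.0005,0],"roll": 0.08},
    {"jaw": 1,"linear": [0.015,0.0005,0],"roll": 0.08},
    {"jaw": 1,"linear": [0.015,0.0005,0],"roll": 0.08},
  ],
)

```text
t: 26.12
tool_pos: [0.4764, 0.0017, 0.0453]
orientation: [0.062, 1.552, -0.063]
force: [0.3, 0.1, -1.4]
opening: 0.0363
```

```bash
python3 chk.py w_s2.png; python3 -c "
from h import *
print(tob(read_state()['tool_pos']));plan(bw(-.08,-.068,.029),bw(.027,-.068,.029),bw(.029,-.068,.029))"
```

```text
stud ([282.9, 174.3], 613) [-0.1291 -0.0678]
row -25 [[-0.1424, -0.0809], [-0.1412, -0.055]]
row -15 [[-0.1373, -0.0802], [-0.1362, -0.0552]]
row 18 [[-0.1202, -0.0802], [-0.1192, -0.0546]]
force [ 0.3  0.1 -1.4]
[-0.0773 -0.0683]
t 26.18 tcp [0.4762 0.0017 0.045 ] psi -4.60 F [ 0.6 -0.9 -1.4] open 0.0360 tilt [ 0.0179 -0.0015 -0.9998] q [-0.1  -0.06  2.02  0.    1.17 -1.6 ]
(np.float64(0.473448595669199), np.float64(0.0021211464110793554), 0.029, -2.2) linear [0.0266, 0.0003, -0.0051] roll -0.0800 rows>=0.3
(np.float64(0.5803697277251355), np.float64(-0.001986349161285275), 0.029, -2.2) linear [0.0298, 0.0078, 0.1731] roll -0.0800 rows>=1.7
(np.float64(0.5823682535579567), np.float64(-0.0020631247794603153), 0.029, -2.2) linear [0.0299, 0.0079, 0.1764] roll -0.0800 rows>=0.0
```

Call:
apply_moves(
  series=[
    {"jaw": 1,"linear": [0.02,0.0003,0],"roll": 0},
    {"jaw": 1,"linear": [0.0265,0.0003,0],"roll": 0},
    {"jaw": 1,"linear": [0.0273,0.0003,0],"roll": 0},
    {"jaw": 1,"linear": [0.0273,0.0008,0.01],"roll": 0},
    {"jaw": 1,"linear": [0.0275,0.0016,0.03],"roll": 0},
    {"jaw": 1,"linear": [0.028,0.0027,0.055],"roll": 0},
    {"jaw": 1,"linear": [0.0285,0.0037,0.08],"roll": 0},
    {"jaw": 1,"linear": [0.029,0.0047,0.105],"roll": 0},
    {"jaw": 1,"linear": [0.0294,0.0058,0.13],"roll": 0},
    {"jaw": 1,"linear": [0.0296,0.0067,0.15],"roll": 0},
    {"jaw": 1,"linear": [0.0297,0.0074,0.165],"roll": 0},
    {"jaw": 1,"linear": [0.0297,0.0077,0.172],"roll": 0},
    {"jaw": 1,"linear": [0.0297,0.0078,0.176],"roll": 0},
    {"jaw": 1,"linear": [0.0295,0.0079,0.1775],"roll": 0},
    {"jaw": 1,"linear": [0.0293,0.0079,0.1775],"roll": 0},
    {"jaw": 1,"linear": [0.029,0.0079,0.1775],"roll": 0},
  ],
)

```text
t: 28.18
tool_pos: [0.5821, -0.0021, 0.029]
orientation: [0.062, 1.554, -0.063]
force: [-5.4, -0.8, 4.3]
opening: 0.0362
```

```bash
python3 chk.py w_s3.png; python3 -c "
from h import *
plan();print(tob(read_state()['tool_pos']))"
```

```text
stud ([283.5, 174.1], 619) [-0.0234 -0.0672]
row -25 [[-0.0366, -0.0801], [-0.0355, -0.0548]]
row -15 [[-0.0316, -0.0799], [-0.0305, -0.0549]]
row 18 [[-0.0145, -0.0799], [-0.0135, -0.0549]]
force [-5.4 -0.8  4.3]
t 28.23 tcp [ 0.582  -0.0021  0.029 ] psi -4.59 F [-5.1 -0.2  3.7] open 0.0361 tilt [ 0.0158 -0.0016 -0.9999] q [-0.09  0.24  1.73 -0.    1.16 -1.58]
[ 0.0287 -0.0681]
```

Call:
apply_moves(
  series=[
    {"jaw": 1,"linear": [-0.0005,0,0.0012],"roll": 0},
    {"jaw": 1,"linear": [-0.0008,0.0001,0.0022],"roll": 0},
    {"jaw": 1,"linear": [-0.0008,0.0001,0.0022],"roll": 0},
    {"jaw": 0.1,"linear": [-0.0008,0,0.0012],"roll": 0},
    {"jaw": 0.1,"linear": [-0.0008,0,0.0012],"roll": 0},
    {"jaw": 0.1,"linear": [-0.0008,0,0.0012],"roll": 0},
    {"jaw": 0.1,"linear": [-0.08,0,0],"roll": 0},
    {"jaw": 0.1,"linear": [-0.16,0,0],"roll": 0},
    {"jaw": 0.1,"linear": [-0.26,0,0],"roll": 0},
    {"jaw": -1,"linear": [-0.37,0,-0.1],"roll": -0.08},
    {"jaw": -1,"linear": [-0.37,0.05,-0.2],"roll": -0.08},
    {"jaw": -1,"linear": [-0.37,0.05,-0.2],"roll": -0.08},
    {"jaw": -1,"linear": [-0.37,0.05,-0.2],"roll": -0.08},
  ],
)

```text
t: 29.85
tool_pos: [0.4613, 0.0383, 0.2502]
orientation: [0.028, 1.552, -0.03]
force: [0.7, -0.6, 0.5]
opening: 0.0771
```

```bash
python3 -c "
from h import *
import pickle
plan((.53,-.11,.36,-2.2)); c=cam('wrist'); pickle.dump(c,open('w_b5.pkl','wb')); 
for y in yellow(c): print(y, tob(onz(c,y[0],.0325)))
c['pixels']=cv2.convertScaleAbs(c['pixels'],alpha=1.6,beta=15); save(c,'w_b5.png',(150,120,420,360),3)"
```

```text
t 29.85 tcp [0.4613 0.0383 0.2502] psi -2.12 F [ 0.7 -0.6  0.5] open 0.0771 tilt [ 0.0188 -0.0015 -0.9998] q [-0.03 -0.28  1.82 -0.    1.58 -1.56]
(0.53, -0.11, 0.36, -2.2) linear [-0.1804, -0.2428, 0.127] roll 0.0026 rows>=3.1
([259.6, 237.9], 98, [0.5333, -0.0002]) [-0.0233 -0.0673]
([312.9, 238.4], 99, [0.5363, 0.0687]) [-0.0229  0.0002]
([364.9, 238.5], 89, [0.5396, 0.1376]) [-0.0223  0.0678]
([132.1, 326.8], 143, [0.6859, -0.2233]) [ 0.1345 -0.28  ]
([443.4, 327.3], 130, [0.7048, 0.2839]) [0.1338 0.2172]
```

View pics/w_b5.png

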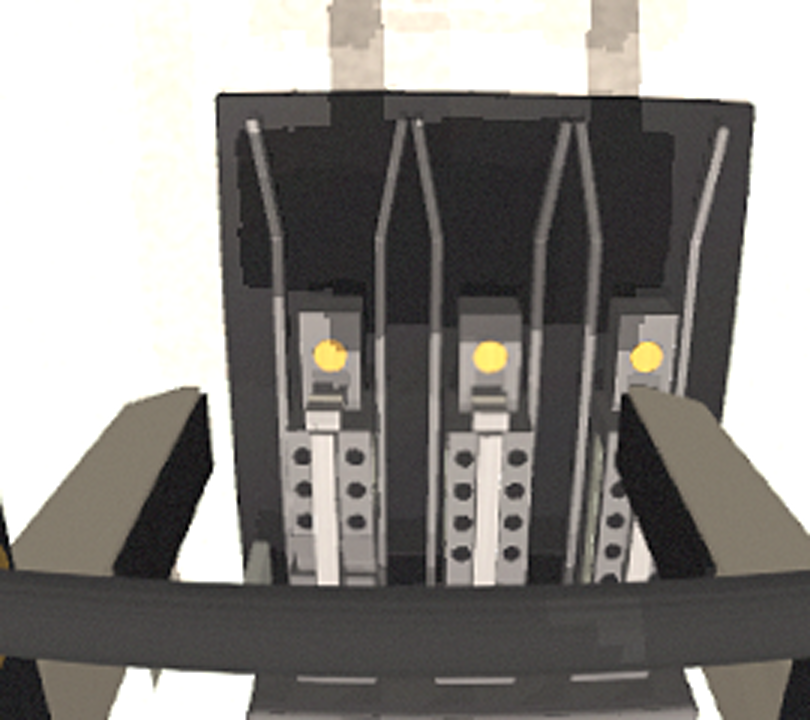

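Call:
apply_moves(
  series=[
    {"jaw": -1,"linear": [-0.25,0,0],"roll": 0},
    {"jaw": -1,"linear": [-0.25,-0.267,0.127],"roll": 0},
    {"jaw": -1,"linear": [-0.25,-0.267,0.127],"roll": 0},
    {"jaw": -1,"linear": [-0.25,-0.267,0.127],"roll": 0},
    {"jaw": -1,"linear": [-0.25,-0.267,0.127],"roll": 0},
    {"jaw": -1,"linear": [-0.25,-0.267,0.127],"roll": 0},
    {"jaw": -1,"linear": [-0.25,-0.267,0.127],"roll": 0},
    {"jaw": -1,"linear": [-0.25,-0.267,0.127],"roll": 0},
  ],
)

```text
t: 30.9
tool_pos: [0.5289, -0.1236, 0.4005]
orientation: [0.027, 1.554, -0.029]
force: [0.3, -0.3, -0.1]
opening: 0.0929
```

```bash
python3 -c "
from h import *
import pickle
plan(); c=cam('wrist'); pickle.dump(c,open('w_t.pkl','wb')); 
c['pixels']=cv2.convertScaleAbs(c['pixels'],alpha=1.3,beta=15); print(proj(c,[(.662,-.128,.164),(.656,-.127,.064)])); save(c,'w_t.png',(130,140,430,340),2.6)"
```

```text
t 30.90 tcp [ 0.5289 -0.1236  0.4005] psi -2.05 F [ 0.3 -0.3 -0.1] open 0.0929 tilt [ 0.017  -0.0012 -0.9999] q [-0.33 -0.04  1.34  0.    1.83 -1.86]
[[287.54308486 275.31905006]
 [288.1243875  243.82866284]]
```

View pics/w_t.png

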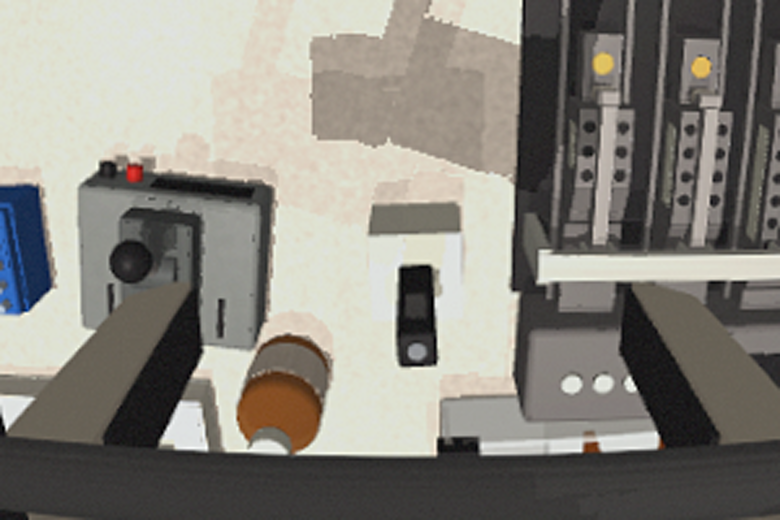

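```bash
python3 -c "
from h import *
import pickle
c=pickle.load(open('w_t.pkl','rb')); f=lambda u,v,z: onz(c,(130+u/2.6,140+v/2.6),z).round(4)
print('top',f(416.5,343,.164),f(397,343,.164),f(436,343,.164),f(398,366,.164),f(437,363,.164),'cap',f(417,351,.164))
print('barrel foot front',f(400,266,.064),f(432,266,.064))
print('stand',f(371,233,.064),f(460,234,.064), 'bench',f(372,204,.0),f(458,204,.0))
print('ball',f(131,262,.125),'pack top front',f(82,187,.05),f(272,187,.05),'back',f(255,347,.05),'left',f(79,325,.05))
print('rail',f(540,283,.072),'hous',f(525,330,.068))
"
```

```text
top [ 0.6568 -0.1241  0.164 ] [ 0.6564 -0.1345  0.164 ] [ 0.6572 -0.1138  0.164 ] [ 0.6705 -0.1346  0.164 ] [ 0.6694 -0.1135  0.164 ] cap [ 0.6616 -0.124   0.164 ]
barrel foot front [ 0.653 -0.134  0.064] [ 0.6537 -0.1136  0.064 ]
stand [ 0.6299 -0.1514  0.064 ] [ 0.6325 -0.0953  0.064 ] bench [ 0.6315 -0.1537  0.    ] [ 0.6336 -0.0932 -0.    ]
ball [ 0.6218 -0.2893  0.125 ] pack top front [ 0.5969 -0.346   0.05  ] [ 0.6016 -0.2146  0.05  ] back [ 0.7168 -0.2374  0.05  ] left [ 0.6996 -0.3666  0.05  ]
rail [ 0.665  -0.0448  0.072 ] hous [ 0.7003 -0.0534  0.068 ]
```

```bash
python3 -c "
from h import *
plan((.663,-.124,.26,-2.2),(.663,-.124,.1,-2.2),(.663,-.124,.205,-2.2))"
```

```text
t 30.95 tcp [ 0.529  -0.1238  0.4007] psi -2.06 F [ 0.6  0.6 -0.7] open 0.0930 tilt [ 0.0174 -0.0015 -0.9998] q [-0.33 -0.04  1.34  0.    1.83 -1.86]
(0.663, -0.124, 0.26, -2.2) linear [0.2384, 0.0079, 0.2191] roll 0.0046 rows>=3.1
(0.663, -0.124, 0.1, -2.2) linear [0.5051, 0.0081, 0.2145] roll 0.0046 rows>=2.6
(0.663, -0.124, 0.205, -2.2) linear [0.3301, 0.008, 0.2175] roll 0.0046 rows>=1.7
```

Call:
apply_moves(
  force=20,
  series=[
    {"jaw": -1,"linear": [0.238,0.008,0.219],"roll": 0.005},
    {"jaw": -1,"linear": [0.238,0.008,0.219],"roll": 0.005},
    {"jaw": -1,"linear": [0.238,0.008,0.219],"roll": 0.005},
    {"jaw": -1,"linear": [0.238,0.008,0.219],"roll": 0.005},
    {"jaw": -1,"linear": [0.238,0.008,0.219],"roll": 0.005},
    {"jaw": -1,"linear": [0.34,0.008,0.217],"roll": 0.005},
    {"jaw": -1,"linear": [0.43,0.008,0.216],"roll": 0.005},
    {"jaw": -1,"linear": [0.505,0.008,0.2145],"roll": 0.005},
    {"jaw": -1,"linear": [0.505,0.008,0.2145],"roll": 0.005},
    {"jaw": 1,"linear": [0.505,0.008,0.2145],"roll": 0.005},
    {"jaw": 1,"linear": [0.505,0.008,0.2145],"roll": 0.005},
    {"jaw": 1,"linear": [0.505,0.008,0.2145],"roll": 0.005},
    {"jaw": 1,"linear": [0.505,0.008,0.2145],"roll": 0.005},
    {"jaw": 1,"linear": [0.505,0.008,0.2145],"roll": 0.005},
    {"jaw": 1,"linear": [0.505,0.008,0.2145],"roll": 0.005},
    {"jaw": 1,"linear": [0.505,0.008,0.2145],"roll": 0.005},
    {"jaw": 1,"linear": [0.505,0.008,0.2145],"roll": 0.005},
  ],
)

```text
t: 33.08
tool_pos: [0.663, -0.124, 0.0999]
orientation: [0.029, 1.553, -0.031]
force: [-0.5, -0.7, -0.5]
opening: 0.0225
```

```bash
python3 -c "
from h import *
s=read_state();p=s['tool_pos']
plan((p[0],p[1],.21,-2.2),bw(-.0223,.0678,.21),bw(-.0223,.0678,.13))"
```

```text
t 33.08 tcp [ 0.663  -0.124   0.0999] psi -2.21 F [-0.5 -0.7 -0.5] open 0.0225 tilt [ 0.0172 -0.0014 -0.9999] q [-0.26  0.39  1.4   0.    1.33 -1.8 ]
(np.float64(0.6629567073261426), np.float64(-0.12400721969258928), 0.21, -2.2) linear [-0.1835, -0.0001, 0.0032] roll -0.0002 rows>=1.8
(np.float64(0.5363191304201771), np.float64(0.1356060738752918), 0.21, -2.2) linear [-0.1878, 0.4241, -0.2244] roll -0.0002 rows>=4.6
(np.float64(0.5363191304201771), np.float64(0.1356060738752918), 0.13, -2.2) linear [-0.0545, 0.4242, -0.2267] roll -0.0002 rows>=1.3
```

Call:
apply_moves(
  series=[
    {"jaw": 1,"linear": [-0.05,0,0.001],"roll": 0},
    {"jaw": 1,"linear": [-0.11,0,0.002],"roll": 0},
    {"jaw": 1,"linear": [-0.185,0,0.003],"roll": 0},
    {"jaw": 1,"linear": [-0.187,0.08,-0.04],"roll": 0},
    {"jaw": 1,"linear": [-0.187,0.16,-0.085],"roll": 0},
    {"jaw": 1,"linear": [-0.187,0.24,-0.13],"roll": 0},
    {"jaw": 1,"linear": [-0.187,0.32,-0.17],"roll": 0},
    {"jaw": 1,"linear": [-0.187,0.39,-0.207],"roll": 0},
    {"jaw": 1,"linear": [-0.187,0.424,-0.2244],"roll": 0},
    {"jaw": 1,"linear": [-0.12,0.424,-0.2255],"roll": 0},
    {"jaw": 1,"linear": [-0.055,0.424,-0.2267],"roll": 0},
    {"jaw": 1,"linear": [-0.055,0.424,-0.2267],"roll": 0},
    {"jaw": 1,"linear": [-0.055,0.424,-0.2267],"roll": 0},
  ],
)

```text
t: 34.7
tool_pos: [0.537, 0.1355, 0.1319]
orientation: [0.03, 1.552, -0.031]
force: [0.0, 0.8, -0.2]
opening: 0.0219
```

```bash
python3 -c "
from h import *
import pickle
plan(bw(-.0223,.0678,.118)); c=cam('wrist'); pickle.dump(c,open('w_p.pkl','wb')); 
for y in yellow(c): print(y[:2],tob(onz(c,y[0],.0325)))
c['pixels']=cv2.convertScaleAbs(c['pixels'],alpha=1.6,beta=15); save(c,'w_p.png',None,1.4)"
```

```text
t 34.70 tcp [0.537  0.1355 0.1319] psi -2.22 F [ 0.   0.8 -0.2] open 0.0219 tilt [ 0.0185 -0.0012 -0.9998] q [ 0.16  0.05  1.74 -0.    1.34 -1.37]
(np.float64(0.5363191304201771), np.float64(0.1356060738752918), 0.118, -2.2) linear [0.0231, 0.0001, -0.0016] roll -0.0006 rows>=0.2
([139.1, 211.0], 161) [-0.0232 -0.0672]
([209.0, 211.3], 196) [-0.0228  0.0003]
([287.0, 211.1], 195) [-0.023   0.0679]
([239.1, 329.8], 390) [0.1028 0.0192]
([336.3, 330.0], 383) [0.1029 0.1179]
([294.6, 380.1], 6593) [0.1767 0.0764]
```

View pics/w_p.png

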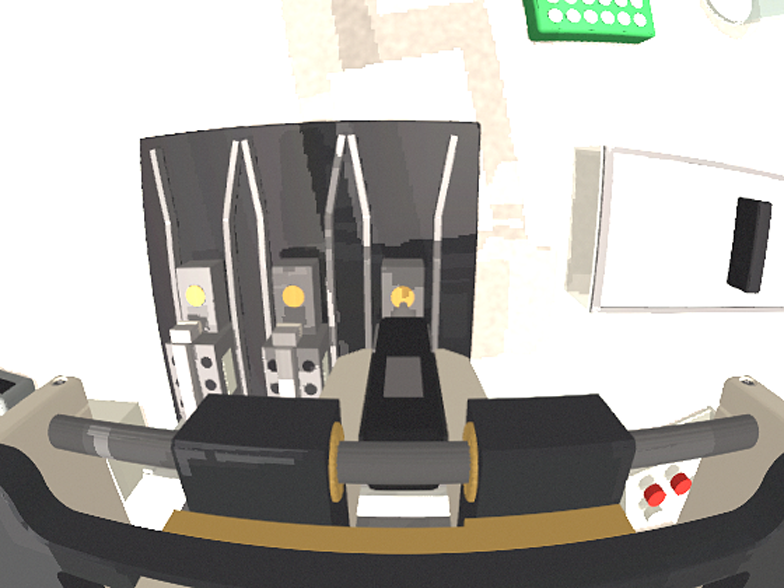

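```bash
python3 -c "
from h import *
import pickle
c=pickle.load(open('w_p.pkl','rb')); p=np.array(c['s']['tool_pos']); R=cv2.Rodrigues(c['s']['orientation'])[0]
for n,t in (('vertical',p-[0,0,.0859]),('tilted',p+R@[.0859,0,0])): 
  print(n,tob(t),[(proj(c,t+[0,0,h])[0].round(1)).tolist() for h in(0,.01,.02,.05)])
print(c['pixels'][200:232,274:302].max(2))
"
```

```text
vertical [-0.0216  0.0677] [[286.8, 217.6], [286.7, 221.5], [286.7, 225.8], [286.5, 240.9]]
tilted [-0.02    0.0677] [[286.7, 219.5], [286.7, 223.5], [286.6, 227.8], [286.4, 243.1]]
[[ 95  95  95  94  95  97  69  67  69  68  68  69  69  70  68  68  69  68
   69  68  68  68  68  69  69  67  68  69]
 [ 94  95  94  94  96  95  69  67  68  69  67  68  68  69  69  68  69  68
   68  67  69  68  68  69  68  67  68  70]
 [ 95  94  94  94  93  95  70  67  68  68  70  69  69  68  67  68  67  68
   70  69  68  69  69  68  68  68  69  70]
 [ 96  95  93  94  93  94  69  66  68  66  91  71  66  67  67  67  68  67
   68  67  68  69  68  68  68  66  69  70]
 [ 95  95  94  93  94  93  95  94  93  93  94  98 100 112 105  88  80  70
   66  67  68  68  67  69  68  66  67  68]
 [ 94  94  94  93  93  94  92  91  88 130 170 138 129 131 133 131 132 117
   80  66  68  66  90  97  96  95  95  96]
 [ 95  94  94  92  94  93  92 111 152 167 168 171 173 139 130 128 127 130
  121  88  67  62  86  94  94  92  93  95]
 [ 95  93  93  92  92  90  88 151 167 164 166 169 171 137 129 128 127 127
  128 123 102  90  94  92
[... 2126 characters left out ...]
 71  52  54  54  55  39  40  42  43  43  44  43  44  45  43  44  44  44
   43  42  42  39  39  50  54  54  52  55]
 [ 33  11  12  11  14  11  11  12  15  12  12  15  13  10  15  10  15  14
   14  11  13  12  14  12  11   9  15  17]
 [ 15  17  14  18  17  18  15  16  18  17  17  16  19  14  16  15  14  19
   14  17  17  17  18  16  16  18  18  16]
 [ 15  14  12  17  19  13  17  19  17  15  13  16  18  16  16  13  16  19
   15  17  18  16  14  17  18  17  15   9]
 [ 18  16  17  16  11  18  18  13  19  13  19  17  15  17  16  19  12  16
   13  16  17  17  15  17  14  17  16  15]
 [ 20  14  17  16  16  13  15  15  15  19  16  17  18  16  17  16  15  16
   20  14  11  17  15  15  19  14  14  20]]
```

Call:
apply_moves(
  series=[
    {"jaw": 1,"linear": [0.012,0,-0.0025],"roll": 0},
    {"jaw": 1,"linear": [0.02,0,-0.0026],"roll": 0},
    {"jaw": 1,"linear": [0.0225,0,-0.0028],"roll": 0},
    {"jaw": 1,"linear": [0.0235,0,-0.0028],"roll": 0},
    {"jaw": 1,"linear": [0.0235,0,-0.0028],"roll": 0},
  ],
)

```text
t: 35.38
tool_pos: [0.5362, 0.1356, 0.1184]
orientation: [0.03, 1.551, -0.031]
force: [-0.1, 0.1, -0.6]
opening: 0.0221
```

```bash
python3 -c "
from h import *
plan(bw(-.0228,.0678,.135),bw(-.0228,.0002,.135),bw(-.0232,-.0672,.135));print(tob(read_state()['tool_pos']))"
```

```text
t 35.38 tcp [0.5362 0.1356 0.1184] psi -2.22 F [-0.1  0.1 -0.6] open 0.0221 tilt [ 2.000e-02 -9.000e-04 -9.998e-01] q [ 0.16  0.06  1.75 -0.    1.31 -1.37]
(np.float64(0.5358194989619718), np.float64(0.13562526777983558), 0.135, -2.2) linear [-0.0276, -0.0001, -0.0001] roll -0.0007 rows>=0.3
(np.float64(0.5332244830676555), np.float64(0.06807509463047758), 0.135, -2.2) linear [-0.0276, -0.1127, -0.0001] roll -0.0007 rows>=1.1
(np.float64(0.5302374395685923), np.float64(0.0007401291880367311), 0.135, -2.2) linear [-0.0276, -0.2251, -0.0007] roll -0.0007 rows>=1.1
[-0.0224  0.0678]
```

Call:
apply_moves(
  series=[
    {"jaw": 1,"linear": [0.001,0,-0.0005],"roll": 0},
    {"jaw": 1,"linear": [0.002,0,-0.0005],"roll": 0},
    {"jaw": 1,"linear": [0.003,0,-0.0005],"roll": 0},
    {"jaw": 1,"linear": [0.003,0,-0.0005],"roll": 0},
  ],
)

```text
t: 35.88
tool_pos: [0.5362, 0.1357, 0.1176]
orientation: [0.03, 1.55, -0.031]
force: [-3.1, -0.2, 6.7]
opening: 0.0219
```

Call:
apply_moves(
  series=[
    {"jaw": 1,"linear": [-0.015,0,0],"roll": 0},
    {"jaw": 1,"linear": [-0.029,0,0],"roll": 0},
    {"jaw": 1,"linear": [-0.029,-0.06,0],"roll": 0},
    {"jaw": 1,"linear": [-0.029,-0.1125,0],"roll": 0},
    {"jaw": 1,"linear": [-0.029,-0.1125,0],"roll": 0},
    {"jaw": 1,"linear": [-0.015,-0.1125,0],"roll": 0},
    {"jaw": 1,"linear": [-0.005,-0.1125,0],"roll": 0},
    {"jaw": 1,"linear": [-0.001,-0.1125,0],"roll": 0},
    {"jaw": 1,"linear": [0,-0.1125,0],"roll": 0},
    {"jaw": 1,"linear": [0.001,-0.1125,0],"roll": 0},
    {"jaw": 1,"linear": [0.001,-0.1125,0],"roll": 0},
  ],
)

```text
t: 37.25
tool_pos: [0.5334, 0.069, 0.1176]
orientation: [0.03, 1.551, -0.03]
force: [-3.2, -0.3, 6.5]
opening: 0.0217
```

```bash
python3 -c "
from h import *
plan();print(tob(read_state()['tool_pos']))"
```

```text
t 37.25 tcp [0.5334 0.069  0.1176] psi -2.17 F [-3.2 -0.3  6.5] open 0.0217 tilt [ 2.000e-02 -5.000e-04 -9.998e-01] q [ 0.03  0.01  1.8  -0.    1.31 -1.5 ]
[-0.0227  0.0011]
```

Call:
apply_moves(
  series=[
    {"jaw": 1,"linear": [-0.015,0,0],"roll": 0},
    {"jaw": 1,"linear": [-0.029,0,0],"roll": 0},
    {"jaw": 1,"linear": [-0.029,-0.06,0],"roll": 0},
    {"jaw": 1,"linear": [-0.029,-0.1143,0],"roll": 0},
    {"jaw": 1,"linear": [-0.029,-0.1143,0],"roll": 0},
    {"jaw": 1,"linear": [-0.015,-0.1143,0],"roll": 0},
    {"jaw": 1,"linear": [-0.005,-0.1143,0],"roll": 0},
    {"jaw": 1,"linear": [-0.001,-0.1143,0],"roll": 0},
    {"jaw": 1,"linear": [0,-0.1143,0],"roll": 0},
    {"jaw": 1,"linear": [0.001,-0.1143,0],"roll": 0},
    {"jaw": 1,"linear": [0.001,-0.1143,0],"roll": 0},
  ],
)

```text
t: 38.62
tool_pos: [0.5306, 0.0012, 0.1176]
orientation: [0.029, 1.551, -0.029]
force: [-3.7, 0.8, 6.5]
opening: 0.0222
```

```bash
python3 -c "
from h import *
plan((.530,0,.15,-2.2),(.58,-.124,.21,-2.2),(.663,-.124,.21,-2.2),(.663,-.124,.17,-2.2),(.663,-.124,.105,-2.2),(.663,-.124,.0995,-2.2));print(tob(read_state()['tool_pos']))"
```

```text
t 38.62 tcp [0.5306 0.0012 0.1176] psi -2.12 F [-3.7  0.8  6.5] open 0.0222 tilt [ 1.950e-02 -1.000e-04 -9.998e-01] q [-0.1  -0.    1.82  0.    1.31 -1.63]
(0.53, 0, 0.15, -2.2) linear [-0.0541, -0.002, 0.0001] roll 0.0026 rows>=0.5
(0.58, -0.124, 0.21, -2.2) linear [-0.1524, -0.2054, 0.093] roll 0.0026 rows>=2.3
(0.663, -0.124, 0.21, -2.2) linear [-0.1497, -0.2003, 0.2312] roll 0.0026 rows>=1.3
(0.663, -0.124, 0.17, -2.2) linear [-0.0831, -0.2003, 0.2299] roll 0.0026 rows>=0.6
(0.663, -0.124, 0.105, -2.2) linear [0.0252, -0.2004, 0.2278] roll 0.0026 rows>=1.0
(0.663, -0.124, 0.0995, -2.2) linear [0.0344, -0.2004, 0.2276] roll 0.0026 rows>=0.1
[-0.0228 -0.0667]
```

Call:
apply_moves(
  series=[
    {"jaw": 1,"linear": [-0.03,0,0],"roll": 0},
    {"jaw": 1,"linear": [-0.09,-0.05,0.02],"roll": 0.003},
    {"jaw": 1,"linear": [-0.15,-0.12,0.06],"roll": 0.003},
    {"jaw": 1,"linear": [-0.1515,-0.205,0.12],"roll": 0.003},
    {"jaw": 1,"linear": [-0.15,-0.2015,0.19],"roll": 0.003},
    {"jaw": 1,"linear": [-0.15,-0.2003,0.2312],"roll": 0.003},
    {"jaw": 1,"linear": [-0.15,-0.2003,0.2312],"roll": 0.003},
    {"jaw": 1,"linear": [-0.083,-0.2003,0.23],"roll": 0.003},
    {"jaw": 1,"linear": [-0.07,-0.2003,0.2297],"roll": 0.003},
    {"jaw": 1,"linear": [-0.06,-0.2003,0.2295],"roll": 0.003},
    {"jaw": 1,"linear": [-0.06,-0.2003,0.2295],"roll": 0.003},
    {"jaw": 1,"linear": [-0.06,-0.2003,0.2295],"roll": 0.003},
  ],
)

```text
t: 40.12
tool_pos: [0.6637, -0.1242, 0.1578]
orientation: [0.03, 1.549, -0.03]
force: [-0.6, -0.2, -1.0]
opening: 0.0218
```

```bash
python3 -c "
from h import *
import pickle
plan((.663,-.124,.14,-2.2),(.663,-.124,.12,-2.2),(.663,-.124,.0995,-2.2)); c=cam('wrist'); pickle.dump(c,open('w_q.pkl','wb')); 
p=np.array(c['s']['tool_pos']); print(p[2]-.0859, proj(c,[p-[0,0,.0859],(.663,-.124,.064)]))
c['pixels']=cv2.convertScaleAbs(c['pixels'],alpha=1.4,beta=10); save(c,'w_q.png',(215,150,365,270),5)"
```

```text
t 40.12 tcp [ 0.6637 -0.1242  0.1578] psi -2.21 F [-0.6 -0.2 -1. ] open 0.0218 tilt [ 2.150e-02 -7.000e-04 -9.998e-01] q [-0.26  0.34  1.35  0.01  1.42 -1.8 ]
(0.663, -0.124, 0.14, -2.2) linear [0.0297, 0.0002, -0.0018] roll -0.0002 rows>=0.3
(0.663, -0.124, 0.12, -2.2) linear [0.063, 0.0002, -0.0025] roll -0.0002 rows>=0.3
(0.663, -0.124, 0.0995, -2.2) linear [0.0971, 0.0002, -0.0033] roll -0.0002 rows>=0.3
0.07191032086154694 [[286.71302908 217.27798895]
 [286.90012398 213.5103637 ]]
```

View pics/w_q.png

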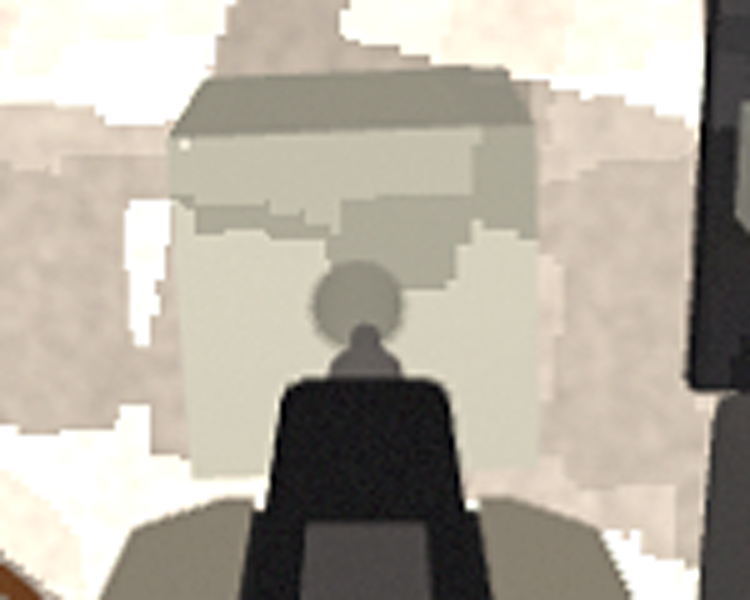

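```bash
python3 -c "
from h import *
import pickle
c=pickle.load(open('w_q.pkl','rb'))
h=onz(c,(286.4,210.6),.064); print('hole',h,'tip',onz(c,(287.8,216.3),.072)); print('front stand edge',onz(c,(215+172/5,150+135/5),.064),onz(c,(215+537/5,150+124/5),.064))"
```

```text
hole [ 0.66045351 -0.12431752  0.064     ] tip [ 0.66287026 -0.12324324  0.072     ]
front stand edge [ 0.6308428  -0.15319632  0.064     ] [ 0.63127219 -0.09405453  0.064     ]
```

Call:
apply_moves(
  series=[
    {"jaw": 1,"linear": [0,-0.0015,-0.003],"roll": 0},
    {"jaw": 1,"linear": [0.015,-0.0015,-0.0035],"roll": 0},
    {"jaw": 1,"linear": [0.03,-0.0015,-0.0038],"roll": 0},
    {"jaw": 1,"linear": [0.042,-0.0015,-0.004],"roll": 0},
    {"jaw": 1,"linear": [0.042,-0.0015,-0.004],"roll": 0},
  ],
)

```text
t: 40.8
tool_pos: [0.661, -0.1247, 0.1308]
orientation: [0.031, 1.551, -0.03]
force: [-0.4, -0.6, -0.8]
opening: 0.0221
```

Call:
apply_moves(
  series=[
    {"jaw": 1,"linear": [0.008,0,-0.0002],"roll": 0},
    {"jaw": 1,"linear": [0.016,0,-0.0004],"roll": 0},
    {"jaw": 1,"linear": [0.024,0,-0.0006],"roll": 0},
    {"jaw": 1,"linear": [0.024,0,-0.0006],"roll": 0},
  ],
)

```text
t: 41.3
tool_pos: [0.6605, -0.1247, 0.1157]
orientation: [0.031, 1.552, -0.03]
force: [0.0, -0.5, -0.2]
opening: 0.0222
```

Call:
apply_moves(
  series=[
    {"jaw": 1,"linear": [0.01,0,-0.0002],"roll": 0},
    {"jaw": 1,"linear": [0.019,0,-0.0003],"roll": 0},
    {"jaw": 1,"linear": [0.0245,0,-0.0005],"roll": 0},
    {"jaw": 1,"linear": [0.0265,0,-0.0005],"roll": 0},
    {"jaw": 1,"linear": [0.0275,0,-0.0005],"roll": 0},
  ],
)

```text
t: 41.92
tool_pos: [0.6606, -0.1247, 0.0999]
orientation: [0.031, 1.552, -0.03]
force: [-3.1, -0.2, 6.1]
opening: 0.0221
```

Call:
apply_moves(
  series=[
    {"jaw": -1,"linear": [0,0,0],"roll": 0},
    {"jaw": -1,"linear": [0,0,0],"roll": 0},
    {"jaw": -1,"linear": [0,0,0],"roll": 0},
    {"jaw": -1,"linear": [0,0,0],"roll": 0},
    {"jaw": -1,"linear": [-0.1,0,0],"roll": 0},
    {"jaw": -1,"linear": [-0.2,0,0],"roll": 0},
    {"jaw": -1,"linear": [-0.3,0,-0.1],"roll": 0},
    {"jaw": -1,"linear": [-0.3,0,-0.1],"roll": 0},
  ],
)

```text
t: 42.92
tool_pos: [0.5974, -0.1228, 0.2833]
orientation: [0.029, 1.547, -0.031]
force: [-0.3, 0.3, 0.0]
opening: 0.0927
```

```bash
python3 -c "
from h import *
plan((.44,.356,.28,0))"
```

```text
t 42.92 tcp [ 0.5974 -0.1228  0.2833] psi -2.21 F [-0.3  0.3  0. ] open 0.0927 tilt [ 0.0239 -0.0016 -0.9997] q [-0.29  0.12  1.39  0.01  1.61 -1.82]
(0.44, 0.356, 0.28, 0) linear [-0.0021, 0.7872, -0.2931] roll -0.0738 rows>=8.1
```

Call:
apply_moves(
  series=[
    {"jaw": -1,"linear": [-0.002,0.787,-0.293],"roll": -0.074},
    {"jaw": -1,"linear": [-0.002,0.787,-0.293],"roll": -0.074},
    {"jaw": -1,"linear": [-0.002,0.787,-0.293],"roll": -0.074},
    {"jaw": -1,"linear": [-0.002,0.787,-0.293],"roll": -0.074},
    {"jaw": -1,"linear": [-0.002,0.787,-0.293],"roll": -0.074},
    {"jaw": -1,"linear": [-0.002,0.787,-0.293],"roll": -0.074},
    {"jaw": -1,"linear": [-0.002,0.787,-0.293],"roll": -0.074},
    {"jaw": -1,"linear": [-0.002,0.787,-0.293],"roll": -0.074},
    {"jaw": -1,"linear": [-0.002,0.787,-0.293],"roll": -0.074},
    {"jaw": -1,"linear": [-0.002,0.787,-0.293],"roll": -0.074},
    {"jaw": -1,"linear": [-0.002,0.787,-0.293],"roll": -0.074},
    {"jaw": -1,"linear": [-0.002,0.787,-0.293],"roll": -0.074},
    {"jaw": -1,"linear": [-0.002,0.787,-0.293],"roll": -0.074},
  ],
)

```text
t: 44.55
tool_pos: [0.4406, 0.355, 0.2801]
orientation: [-0.0, 1.547, -0.002]
force: [-0.4, -1.3, 0.3]
opening: 0.0926
```

```bash
python3 -c "
from h import *
import pickle
plan(); c=cam('wrist'); pickle.dump(c,open('w_cv.pkl','wb'))
for y in yellow(c)[:3]: pass
g=c['pixels'].max(2); m=(g<45).astype(np.uint8); e=proj(c,(.4965,.356,.074))[0]; print('exp',e)
n,l,st,ce=cv2.connectedComponentsWithStats(m)
for i in range(1,n):
  if st[i,4]>150: print(ce[i].round(1),st[i])
i=min([i for i in range(1,n) if st[i,4]>150],key=lambda i:np.hypot(*(ce[i]-e)))
ct=cv2.findContours((l==i).astype(np.uint8),0,1)[0][0]; ap=cv2.approxPolyDP(ct,2,True)[:,0]
for a in ap: print(a,onz(c,a.astype(float),.074).round(4))
from collections import Counter
save(c,'w_cv.png',None,1.4)
"
```

```text
t 44.55 tcp [0.4406 0.355  0.2801] psi -0.08 F [-0.4 -1.3  0.3] open 0.0926 tilt [ 0.0241 -0.0016 -0.9997] q [ 0.6   0.    1.51 -0.01  1.61 -0.97]
exp [288.21919612 229.71093321]
[475.8  28.9] [ 443    0   64   62 1594]
[544.2  19.2] [528  12  32  15 237]
[532.3  44.4] [502  35  58  19 468]
[247.8 332.6] [    0   169   560   251 61126]
[293.3 228.6] [288 204  12  50 516]
[  5.9 278.3] [  0 263  15  32 342]
[290 204] [0.464  0.3581 0.074 ]
[288 253] [0.5276 0.3557 0.074 ]
[297 253] [0.5276 0.367  0.074 ]
[299 206] [0.4665 0.3688 0.074 ]
```

```bash
python3 -c "
from h import *
plan((.496,.361,.14,-1.5),(.496,.361,.054,-1.5))"
```

```text
t 44.60 tcp [0.4404 0.3552 0.28  ] psi -0.07 F [0.1 0.4 0.2] open 0.0930 tilt [ 0.024  -0.0016 -0.9997] q [ 0.6   0.    1.51 -0.01  1.61 -0.97]
(0.496, 0.361, 0.14, -1.5) linear [0.2355, 0.0101, 0.087] roll 0.0478 rows>=2.4
(0.496, 0.361, 0.054, -1.5) linear [0.3788, 0.0104, 0.0835] roll 0.0478 rows>=1.4
```

Call:
apply_moves(
  force=25,
  series=[
    {"jaw": -1,"linear": [0.235,0.01,0.087],"roll": 0.048},
    {"jaw": -1,"linear": [0.235,0.01,0.087],"roll": 0.048},
    {"jaw": -1,"linear": [0.235,0.01,0.087],"roll": 0.048},
    {"jaw": -1,"linear": [0.235,0.01,0.087],"roll": 0.048},
    {"jaw": -1,"linear": [0.3,0.01,0.085],"roll": 0.048},
    {"jaw": -1,"linear": [0.36,0.01,0.084],"roll": 0.048},
    {"jaw": -1,"linear": [0.379,0.01,0.0835],"roll": 0.048},
    {"jaw": 1,"linear": [0.379,0.01,0.0835],"roll": 0.048},
    {"jaw": 1,"linear": [0.379,0.01,0.0835],"roll": 0.048},
    {"jaw": 1,"linear": [0.379,0.01,0.0835],"roll": 0.048},
    {"jaw": 1,"linear": [0.379,0.01,0.0835],"roll": 0.048},
    {"jaw": 1,"linear": [0.379,0.01,0.0835],"roll": 0.048},
    {"jaw": 1,"linear": [0.379,0.01,0.0835],"roll": 0.048},
    {"jaw": 1,"linear": [0.379,0.01,0.0835],"roll": 0.048},
    {"jaw": 1,"linear": [0.379,0.01,0.0835],"roll": 0.048},
    {"jaw": 1,"linear": [0.379,0.01,0.0835],"roll": 0.048},
  ],
)

```text
t: 46.6
tool_pos: [0.496, 0.3608, 0.0539]
orientation: [0.019, 1.547, -0.022]
force: [0.1, -0.4, -0.2]
opening: 0.0139
```

```bash
python3 -c "
from h import *
p=read_state()['tool_pos']
plan((p[0],p[1],.15),bw(-.068,.0,.15),bw(-.068,.0,.07))"
```

```text
t 46.60 tcp [0.496  0.3608 0.0539] psi -1.50 F [ 0.1 -0.4 -0.2] open 0.0139 tilt [ 0.024  -0.0016 -0.9997] q [ 0.55  0.28  1.63 -0.01  1.21 -0.99]
(np.float64(0.49599186942171325), np.float64(0.36083331597156676), 0.15) linear [-0.1602, -0.0002, 0.0038] roll -0.0000 rows>=1.5
(np.float64(0.4880501216840778), np.float64(0.06961037101795137), 0.15, -2.2) linear [-0.1597, -0.4857, 0.0033] roll 0.0233 rows>=4.7
(np.float64(0.4880501216840778), np.float64(0.06961037101795137), 0.07, -2.2) linear [-0.0264, -0.4856, 0.0001] roll 0.0233 rows>=1.3
```

Call:
apply_moves(
  series=[
    {"jaw": 1,"linear": [-0.05,0,0.001],"roll": 0},
    {"jaw": 1,"linear": [-0.11,0,0.0025],"roll": 0},
    {"jaw": 1,"linear": [-0.16,0,0.0035],"roll": 0},
    {"jaw": 1,"linear": [-0.16,-0.07,0.0035],"roll": 0.01},
    {"jaw": 1,"linear": [-0.16,-0.15,0.0035],"roll": 0.02},
    {"jaw": 1,"linear": [-0.16,-0.23,0.0035],"roll": 0.023},
    {"jaw": 1,"linear": [-0.16,-0.31,0.0033],"roll": 0.023},
    {"jaw": 1,"linear": [-0.16,-0.39,0.0033],"roll": 0.023},
    {"jaw": 1,"linear": [-0.16,-0.45,0.0033],"roll": 0.023},
    {"jaw": 1,"linear": [-0.16,-0.4857,0.0033],"roll": 0.023},
    {"jaw": 1,"linear": [-0.1,-0.4857,0.002],"roll": 0.023},
    {"jaw": 1,"linear": [-0.05,-0.4857,0.001],"roll": 0.023},
    {"jaw": 1,"linear": [-0.03,-0.4857,0],"roll": 0.023},
    {"jaw": 1,"linear": [-0.03,-0.4857,0],"roll": 0.023},
    {"jaw": 1,"linear": [-0.03,-0.4857,0],"roll": 0.023},
  ],
)

```text
t: 48.48
tool_pos: [0.4889, 0.0697, 0.0735]
orientation: [0.029, 1.545, -0.031]
force: [0.1, 0.3, -1.9]
opening: 0.0137
```

```bash
python3 -c "
from h import *
import pickle
plan(bw(-.068,0,.062)); c=cam('wrist'); pickle.dump(c,open('w_cv2.pkl','wb'));c2=cam('scene');
im=cv2.convertScaleAbs(c['pixels'],alpha=1.6,beta=15)[:330]; im2=cv2.convertScaleAbs(c2['pixels'][170:320,230:470],alpha=1.4,beta=10)
a=cv2.resize(im,(560,330)); b=cv2.resize(im2,(432,270)); cv2.imwrite('pics/cv2.png',np.vstack([a,np.hstack([b,np.zeros((270,128,3),np.uint8)])]))
print('expected plate corners px',proj(c,[bw(-.13,s*.117,.008)[:3] for s in(-1,1)]))"
```

```text
t 48.48 tcp [0.4889 0.0697 0.0735] psi -2.18 F [ 0.1  0.3 -1.9] open 0.0137 tilt [ 0.0259 -0.0015 -0.9997] q [ 0.04 -0.06  1.96 -0.    1.22 -1.49]
(np.float64(0.4880501216840778), np.float64(0.06961037101795137), 0.062, -2.2) linear [0.0191, -0.0002, -0.0019] roll 0.0006 rows>=0.2
expected plate corners px [[132.82663004 146.3001315 ]
 [440.9255869  146.56039038]]
```

View pics/cv2.png

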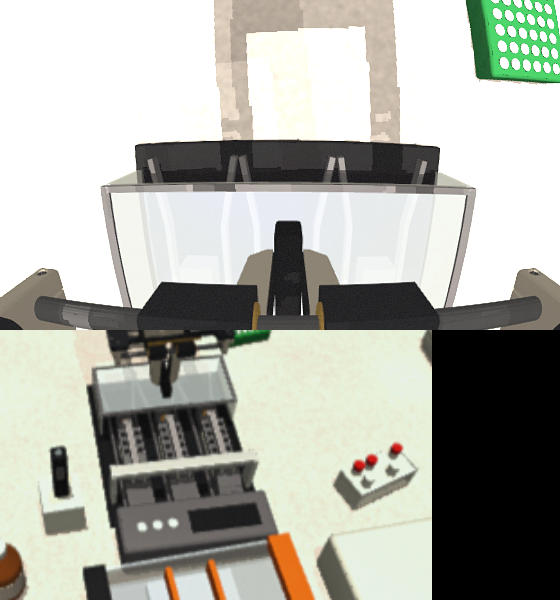

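```bash
python3 -c "
from h import *
import pickle
c=pickle.load(open('w_cv2.pkl','rb'))
for p in((103,187.5),(474,189)): print(tob(onz(c,p,.0696)))
for p in((135.5,147),(440,148)): print(tob(onz(c,p,.008)))"
```

```text
[-0.1123 -0.1088]
[-0.1117  0.1117]
[-0.1293 -0.1147]
[-0.1288  0.1163]
```

Call:
apply_moves(
  series=[
    {"jaw": 1,"linear": [0,-0.0008,-0.007],"roll": 0},
    {"jaw": 1,"linear": [0.008,-0.0008,-0.0075],"roll": 0},
    {"jaw": 1,"linear": [0.014,-0.0008,-0.008],"roll": 0},
    {"jaw": 1,"linear": [0.018,-0.0008,-0.008],"roll": 0},
    {"jaw": 1,"linear": [0.0195,-0.0008,-0.008],"roll": 0},
    {"jaw": 1,"linear": [0.0205,-0.0008,-0.008],"roll": 0},
  ],
)

```text
t: 49.32
tool_pos: [0.4843, 0.0693, 0.0617]
orientation: [0.029, 1.545, -0.031]
force: [-7.9, -0.8, 10.9]
opening: 0.0137
```

Call:
apply_moves(
  series=[
    {"jaw": 0.3,"linear": [-0.001,0,0],"roll": 0},
    {"jaw": 0.3,"linear": [-0.001,0,0],"roll": 0},
    {"jaw": 0,"linear": [-0.002,0,0],"roll": 0},
    {"jaw": 0,"linear": [-0.002,0,0],"roll": 0},
    {"jaw": 0,"linear": [-0.05,0,0],"roll": 0},
    {"jaw": 0,"linear": [-0.15,0,0],"roll": 0},
    {"jaw": 1,"linear": [-0.3,0,0],"roll": 0},
    {"jaw": 1,"linear": [-0.3,0,0],"roll": 0},
    {"jaw": 1,"linear": [-0.3,0,0],"roll": 0},
    {"jaw": 1,"linear": [-0.3,0,0],"roll": 0},
  ],
)

```text
t: 50.58
tool_pos: [0.4791, 0.0696, 0.2401]
orientation: [0.029, 1.547, -0.031]
force: [-0.3, -0.3, -0.7]
opening: 0.0113
```

```bash
python3 -c "
from h import *
import pickle
c=cam('wrist'); pickle.dump(c,open('w_cv3.pkl','wb')); c['pixels']=cv2.convertScaleAbs(c['pixels'],alpha=1.6,beta=15); save(c,'w_cv3.png',None,1.4)
plan((.57,-.282,.24,-8),(.57,-.282,.113,-8))"
```

```text
t 50.62 tcp [0.4788 0.0696 0.2396] psi -2.18 F [ 0.  -0.7 -0.5] open 0.0074 tilt [ 0.0224 -0.0017 -0.9997] q [ 0.04 -0.22  1.79 -0.    1.55 -1.49]
(0.57, -0.282, 0.24, -8) linear [0.0037, -0.5798, 0.1742] roll 0.1940 rows>=5.8
(0.57, -0.282, 0.113, -8) linear [0.2153, -0.5796, 0.1694] roll 0.1940 rows>=2.0
```

```bash
python3 -c "
from h import *
import pickle
s=pickle.load(open('scene0.pkl','rb')); print(onz(s,(274/1.4,341/1.4),.125))
for n,uv in(('w_c',(409/1.4,500/1.4)),('w_base',(122/1.4,363/1.4))): print(onz(pickle.load(open(n+'.pkl','rb')),uv,.125))
"
```

```text
[ 0.61935448 -0.29048462  0.125     ]
[ 0.62246118 -0.2899377   0.125     ]
[ 0.62163617 -0.28841193  0.125     ]
```

Call:
apply_moves(
  series=[
    {"jaw": 1,"linear": [0.004,-0.58,0.174],"roll": 0.194},
    {"jaw": 1,"linear": [0.004,-0.58,0.174],"roll": 0.194},
    {"jaw": 1,"linear": [0.004,-0.58,0.174],"roll": 0.194},
    {"jaw": 1,"linear": [0.004,-0.58,0.174],"roll": 0.194},
    {"jaw": 1,"linear": [0.004,-0.58,0.174],"roll": 0.194},
    {"jaw": 1,"linear": [0.004,-0.58,0.174],"roll": 0.194},
    {"jaw": 1,"linear": [0.004,-0.58,0.174],"roll": 0.194},
    {"jaw": 1,"linear": [0.004,-0.58,0.174],"roll": 0.194},
    {"jaw": 1,"linear": [0.004,-0.58,0.174],"roll": 0.194},
    {"jaw": 1,"linear": [0.1,-0.58,0.172],"roll": 0.194},
    {"jaw": 1,"linear": [0.18,-0.58,0.17],"roll": 0.194},
    {"jaw": 1,"linear": [0.215,-0.58,0.1694],"roll": 0.194},
    {"jaw": 1,"linear": [0.215,-0.58,0.1694],"roll": 0.194},
    {"jaw": 1,"linear": [0.215,-0.58,0.1694],"roll": 0.194},
  ],
)

```text
t: 52.38
tool_pos: [0.5714, -0.2828, 0.116]
orientation: [0.107, 1.542, -0.11]
force: [-0.3, -1.1, 0.2]
opening: 0.0004
```

```bash
python3 -c "
from h import *
a=np.radians(-8);d=np.array([np.cos(a),np.sin(a)]);b=np.array([.6218,-.289])
plan(*[(*(b+k*d),.113,-8) for k in(-.0205,.037,.045)])"
```

```text
t 52.38 tcp [ 0.5714 -0.2828  0.116 ] psi -7.98 F [-0.3 -1.1  0.2] open 0.0004 tilt [ 0.0256 -0.0037 -0.9997] q [-0.55  0.27  1.52  0.01  1.33 -1.98]
(np.float64(0.6014995045907978), np.float64(-0.28614695143031865), 0.113, -8) linear [0.0062, 0.0015, 0.0502] roll 0.0008 rows>=0.5
(np.float64(0.6584399185434381), np.float64(-0.2941494047355224), 0.113, -8) linear [0.0087, 0.0015, 0.146] roll 0.0008 rows>=0.9
(np.float64(0.6663620630933706), np.float64(-0.2952627895432029), 0.113, -8) linear [0.009, 0.0015, 0.1594] roll 0.0008 rows>=0.1
```

Call:
apply_moves(
  series=[
    {"jaw": 1,"linear": [0.005,0.0015,0.03],"roll": 0},
    {"jaw": 1,"linear": [0.006,0.0015,0.05],"roll": 0},
    {"jaw": 1,"linear": [0.007,0.0015,0.07],"roll": 0},
    {"jaw": 1,"linear": [0.0075,0.0015,0.09],"roll": 0},
    {"jaw": 1,"linear": [0.008,0.0015,0.11],"roll": 0},
    {"jaw": 1,"linear": [0.0085,0.0015,0.13],"roll": 0},
    {"jaw": 1,"linear": [0.0087,0.0015,0.14],"roll": 0},
    {"jaw": 1,"linear": [0.0087,0.0015,0.146],"roll": 0},
    {"jaw": 1,"linear": [0.0087,0.0015,0.146],"roll": 0},
  ],
)

```text
t: 53.5
tool_pos: [0.6561, -0.2938, 0.1125]
orientation: [0.109, 1.548, -0.11]
force: [-13.3, 2.1, 5.9]
opening: 0.0006
```

Call:
apply_moves(
  series=[
    {"jaw": 1,"linear": [0,0,0.004],"roll": 0},
    {"jaw": 1,"linear": [0,0,0.004],"roll": 0},
  ],
)

```text
t: 53.75
tool_pos: [0.6561, -0.2938, 0.1125]
orientation: [0.11, 1.553, -0.109]
force: [-13.9, 3.6, 7.7]
opening: 0.0007
```

Call:
apply_moves(
  series=[
    {"jaw": 1,"linear": [0,0,-0.03],"roll": 0},
    {"jaw": 1,"linear": [0,0,-0.09],"roll": 0},
    {"jaw": 1,"linear": [-0.1,0,-0.15],"roll": 0},
    {"jaw": 1,"linear": [-0.25,0,-0.25],"roll": 0},
    {"jaw": 1,"linear": [-0.4,0.05,-0.3],"roll": 0},
    {"jaw": 1,"linear": [-0.4,0.05,-0.3],"roll": 0},
    {"jaw": 1,"linear": [-0.4,0.05,-0.3],"roll": 0},
  ],
)

```text
t: 54.62
tool_pos: [0.4787, -0.2388, 0.3555]
orientation: [0.107, 1.546, -0.112]
force: [0.8, -1.0, -0.6]
opening: 0.0001
```

```bash
python3 -c "
from h import *
import pickle
plan()
for n in('wrist','scene','top'):
  c=cam(n); pickle.dump(c,open(n+'_e.pkl','wb')); g=c['pixels'].max(2)
  for nm,P in(('off',(.6218,-.289,.125)),('on',(.678,-.297,.125))):
    e=proj(c,P)[0]; x,y=e.round().astype(int); r=2
    print(n,nm,e.round(1), g[max(y-r,0):y+r+1,max(x-r,0):x+r+1].mean().round(0) if 0<=x<560 and 0<=y<420 else None)
  m=(g<40).astype(np.uint8); k,l,st,ce=cv2.connectedComponentsWithStats(m); e=proj(c,(.655,-.293,.125))[0]
  print([(ce[i].round(1).tolist(),st[i].tolist(),onz(c,ce[i],.125)[:2].round(3).tolist()) for i in range(1,k) if st[i,4]>8 and np.hypot(*(ce[i]-e))<60])
"
```

```text
t 54.62 tcp [ 0.4787 -0.2388  0.3555] psi -8.01 F [ 0.8 -1.  -0.6] open 0.0001 tilt [ 0.0218 -0.0047 -0.9998] q [-0.56 -0.08  1.46  0.01  1.75 -1.99]
wrist off [266.1 285.9] 23.0
wrist on [267.2 318.6] 10.0
[([278.2, 273.3], [231, 239, 77, 107, 1079], [0.604, -0.269]), ([255.5, 261.4], [253, 259, 7, 6, 34], [0.582, -0.297])]
scene off [196.4 244.3] 158.0
scene on [194.1 263.9] 10.0
[([198.0, 270.8], [188, 254, 22, 34, 393], [0.699, -0.289]), ([224.5, 273.3], [223, 259, 4, 27, 60], [0.717, -0.227]), ([157.9, 281.2], [156, 266, 5, 31, 103], [0.71, -0.383]), ([213.4, 280.9], [213, 277, 2, 10, 17], [0.733, -0.254]), ([181.9, 282.7], [181, 278, 3, 10, 18], [0.724, -0.327]), ([196.8, 294.8], [174, 291, 47, 9, 298], [0.762, -0.295])]
top off [352.5 186.2] 99.0
top on [354.5 169.9] 116.0
[([344.9, 213.7], [344, 212, 3, 5, 9], [0.528, -0.261]), ([358.8, 221.8], [355, 221, 8, 3, 10], [0.501, -0.307])]
```

```bash
python3 -c "
from h import *
import pickle
c=pickle.load(open('scene_e.pkl','rb')); g=c['pixels'].max(2); print(g[248:282,180:214:1].astype(int).tolist().__len__())
for r in range(248,280): print(r,''.join('#' if v<28 else '+' if v<50 else '-' if v<90 else '.' for v in g[r,175:220]))
c0=pickle.load(open('scene0.pkl','rb')); g=c0['pixels'].max(2)
for r in range(232,264): print(r,''.join('#' if v<28 else '+' if v<50 else '-' if v<90 else '.' for v in g[r,175:220]))
for th in(-.5,-.44,0,.3,.4,.5):
  a=np.radians(-8); P=np.array([.6218+.0288*np.cos(a),-.289+.0288*np.sin(a)])+.06*np.sin(th)*np.array([np.cos(a),np.sin(a)]); print(th,proj(c,(*P,.072+.06*np.cos(th)))[0])
"
```

```text
34
248 .............................................
249 .............................................
250 .............................................
251 .............................................
252 .............................................
253 ................------------------...........
254 ...............-++++++++++++++++++...........
255 ..............-++++++++++++++++++#-----------
256 ....-----------++++++++++++++++++#+----------
257 ...------------+++++++-++++++++++##----------
258 ..-------------++####++++++++++++##----------
259 ..------------+########++++++++++##----------
260 ..------------#########+++++##+++##----------
261 ..-----------+#########+++-+#++++#+----------
262 ..-----------###########----#++++#+----------
263 ..-----------###########+---#++++#+----------
264 .------------###########++++#+++##+----------
265 .------------+##########++++#+++##+----------
266 .------------+##########++++++++##+----------
267 .-------------+##########+++++++##+----------
268 .------------++++###+####+++++++##+----------
269 .------------++++++++####+++++++##+--------
[... 1595 characters left out ...]
.......
254 ...............-++++---+######++++...........
255 ..............-+++++---+#####++++#-.---------
256 ....-----------+++++----####+++++#+----------
257 ...------------+++++----####+++++##----------
258 ..-------------+++++----##+++++++##----------
259 ..-------------++++++---+++++++++##----------
260 ..------------+++++++---++++#++-+##----------
261 ..------------+++++++---++-+#++++##----------
262 ..------------++------------#++++#+----------
263 ..------------++------------#++++#+----------
-0.5 [196.37707424 244.36845802]
-0.44 [196.14612624 245.07910108]
0 [194.76818119 252.50990709]
0.3 [194.2574589  259.29036456]
0.4 [194.18006421 261.72918754]
0.5 [194.15159803 264.21130102]
```

```bash
python3 -c "
from h import *
import pickle
c=pickle.load(open('w_cv3.pkl','rb')); g=c['pixels'].max(2); e=proj(c,bw(-.068,0,.082)[:3])[0]; m=(g<40).astype(np.uint8); k,l,st,ce=cv2.connectedComponentsWithStats(m)
i=min([i for i in range(1,k) if 100<st[i,4]<3000],key=lambda i:np.hypot(*(ce[i]-e))); ct=cv2.findContours((l==i).astype(np.uint8),0,1)[0][0]
print(e,st[i],[tob(onz(c,a.astype(float),.082)).tolist() for a in cv2.approxPolyDP(ct,2.5,True)[:,0]])
for y in yellow(c): print(y[:2],tob(onz(c,y[0],.0325)))
c=pickle.load(open('wrist_e.pkl','rb'))
for y in yellow(c): print('e',y[:2],tob(onz(c,y[0],.0325)))
# tester / stand check in the scene view before and after
a=pickle.load(open('scene0.pkl','rb'))['pixels'].astype(int); b=pickle.load(open('scene_e.pkl','rb'))['pixels'].astype(int)
c=pickle.load(open('scene_e.pkl','rb')); u,v=proj(c,(.661,-.1245,.12))[0].astype(int); d=abs(a-b).max(2)[v-35:v+45,u-20:u+20]; print('tester diff',d.mean().round(1),(d>60).sum())
m=lambda im:(lambda t:(t[1].mean().round(2)+u-12,t[0].mean().round(2)+v-35,len(t[0]),t[0].min(),t[0].max()))(np.where(im.max(2)[v-35:v+35,u-12:u+12]<50)); print(m(a),m(b))
d=abs(a-b).max(2); n,l,st,ce=cv2.connectedComponentsWithStats((d>45).astype(np.uint8))
print([(ce[i].round().tolist(),st[i].tolist()) for i in range(1,n) if st[i,4]>40])
"
```

```text
[287.47596656 203.31830453] [282 172  13  58 729] [[-0.1007, -0.0045], [-0.0398, -0.0058], [-0.0398, 0.0059], [-0.0987, 0.0065]]
e ([25.7, 210.7], 1387) [-0.053  -0.8441]
e ([51.9, 262.8], 103) [ 0.0636 -0.8114]
e ([2.7, 282.4], 104) [ 0.112  -1.0254]
e ([74.7, 295.0], 245) [ 0.1397 -0.7781]
e ([95.5, 343.0], 883) [ 0.2672 -0.7775]
e ([293.7, 335.4], 21) [ 0.2467 -0.3287]
e ([459.0, 349.0], 95) [0.3545 0.0278]
e ([433.2, 354.4], 122) [ 0.353  -0.0365]
tester diff 11.1 317
(np.float64(262.67), np.float64(249.5), 221, np.int64(23), np.int64(49)) (np.float64(262.92), np.float64(249.14), 215, np.int64(22), np.int64(49))
[([240.0, 34.0], [234, 12, 13, 41, 316]), ([434.0, 47.0], [428, 37, 14, 21, 137]), ([198.0, 63.0], [192, 55, 11, 15, 61]), ([179.0, 69.0], [168, 65, 23, 8, 88]), ([319.0, 69.0], [309, 67, 18, 6, 52]), ([193.0, 100.0], [139, 74, 96, 62, 2243]), ([366.0, 116.0], [290, 88, 153, 50, 2392]), ([251.0, 118.0], [247, 112, 9, 11, 44]), ([254.0, 186.0], [182, 124, 153, 129, 4917]), ([411.0, 203.0], [371, 177, 84, 43, 1417]), ([320.0, 203.0], [281, 185, 80, 35, 1442]), ([156.0, 228.0], [147, 208, 20, 40, 533]), ([299.0, 235.0], [296, 224, 7, 20, 49]), ([356.0, 255.0], [351, 250, 11, 10, 87])]
```

```bash
python3 -c "
from plant import *
print(close_job())"
```

```text
the job is handed in; nothing more can be done
None
```

I loaded all three cartridges, touched the studs, put the tester back, set the cover and threw the lever on. I handed the job in at about 55 s.

- **Cartridges:** All three lie in their own bays. In the close views the catches hang at closed height behind the tall bodies. The measured studs put each tail face about 3–4 mm past the catch's rear face. I slid each one up to or close to its end stop but did not pull back on any to test the catch.
- **Tester:** It touched the studs left, middle, right at about 6.5 N each. It went back into its stand to the starting height, where it met firm contact, and the before and after scene pictures match to within a pixel.
- **Cover:** It met the plate at the expected height. Its centre measured x about -70 mm, y about 0.5 mm, within about 1° of square. I could not re-check the studs through the clear top.
- **Lever:** I pushed until it stopped moving at about 14 N. The ball now shows within a pixel of the fully-on position, about 0.04 rad short, which is within the measuring error.

The short cartridge sat about 2.5° askew in the grip, and I turned it straight before sliding it in. I saw no cartridge knocked aside during the run. I used all 16 picture views, so the final lever, cover and tester checks were done by numbers from the images. They did not cover whether the other things on the bench stayed put.

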